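# Dock the tooth-shade meter and run its white calibration

### The arm

A 6-joint arm with a two-finger parallel gripper is mounted at the origin on a cart in front of the work surface, level with it; the furniture and walls round the work are solid. World frame = base frame: x ahead of the robot, y to its left, z up, the work surface at z = 0. Lengths are in m, angles in rad, forces in N, time in s.
With the tool pointing down it reaches from about 0.35 to 0.925 m from the base axis. Payload 6.4 kg.
Tool frame: the origin (TCP) lies on the centre line of the jaws, within the pads' length; the fingertips stand 19 mm ahead of it and the grasp point (between the pads) is the TCP; z points along the fingers, y is the line along which they close (so a half turn about z gives the same grasp; the last joint's range is limited). The gripper opens to 85 mm and grips with 20 to 120 N. Pads are 22 mm wide; open, the fingers measure 114 mm over their backs; the gripper's body (76 mm by 85 mm) begins 54 mm behind the grasp point. The pads swing forward as they close: fully open they stand 13 mm farther back than shut.
Start: joints at [-1.483, 0.245, 1.558, -0, 1.339, -0.174], TCP at [0.168, -0.628, 0.25] pointing down, gripper open.
Joint ranges: [-3.13, 3.13], [-1.02, 2.26], [0.13, 2.54], [-0.95, 4.09], [0.21, 2.88], [-2.74, 2.74]. Speed limits (rad/s): [2.57, 2.57, 3.14, 3.14, 3.14, 3.14].

### API

Orientations are given as [roll, pitch, yaw] about the fixed x, y, z axes, in that order (R = Rz(yaw) Ry(pitch) Rx(roll)).
In Python, from cell import observe, capture, get_calibration, close_job gives the robot as it stands. The module is installed in compiled form; this text tells all that it offers.
- The arm moves only by the shell command python3 -m crank 'ROWS' [OPENING] [FORCE]. ROWS is JSON, a list of rows, each an object of numbers: "tx", "ty", "tz": the shift along the tool's x, y, z in m; "wx", "wy", "wz": the turn, a rotation vector about the tool's x, y, z in degrees. In form: [{"tx": .., "ty": .., "tz": .., "wx": .., "wy": .., "wz": ..}, ...]. A call has 1 to 10 rows; each row shifts and turns the commanded pose from where the row before left it, along the tool's axes as they then stand; what a row does not reach is not made up. A row lasts 1/12 s, in which the tool goes at most 41.7 mm and 7.16 degrees, less where a joint would pass 70% of its speed; a pose out of reach is approached as far as the arm can. A call is refused whole if a number of a shift passes 0.0417 or a number of a turn 7.16, either way. A call with a gripper value outside its range is refused whole. OPENING is the finger opening in m, from 0 to 0.0854, set as the call begins (- or left out, the last holds). The fingers move at their own pace and stop on an object; FORCE is the grip in N (left out, the last holds). Time passes only in rows, so rows that do not move let the fingers close. It gives the time, the measured TCP pose, the force, the opening and the grip force at its end, in the units of the state.
- observe(): the state, without advancing time (a new reading comes with each control period).
- capture(name): name is "scene" or "top"; returns the picture (384x512x3 uint8, blue, green, red); there is no depth.
- get_calibration(name): a dict with "fx", "fy", "cx", "cy" (pixels), "k1" (the pictures are not rectified: a ray, as slopes to the right and down, at radius r is drawn at 1 + k1 r^2 times it, then the intrinsics apply), "rvec" (rotation vector, rad) and "tvec" (3), from world to camera coordinates, as OpenCV has them. Camera axes: x right, y down, z forward; pixel columns grow to the right and rows downward; lengths in m; the calibration is good to about 2 mm. A picture is of the moment at which its call begins. get_calibration takes no time and is no camera call.
- close_job(): hands the job in; it is judged then, once.
The state is a dict: "clock": time; "qpos": joint angles; "joint_velocities": joint speeds; "effort": joint torques, N m; "ee_pos": TCP position; "tcp_rot": TCP orientation; "force": force on the tool from outside, world axes, zero at the start; "moment": the same for the moment, N m; "finger_gap": opening from 0.0 (shut) to 1.0 (fully open); "finger_force": force on a finger pad.
Only numpy, scipy, OpenCV 4.12 (cv2) and the standard library are available. Lean on these libraries where they do the work, as an engineer would, in place of code of your own. Each camera call takes 0.05 s, during which the arm holds its last target. There are 200 camera calls.

### The job

Calibrate the shade meter before the next shade take: lay it display up in the sloping cradle of its calibration dock and slide it down, gently, until its nose is fully home under the black hood against the white tile, and let go of it. Then, with the meter sitting home, press the dock's blue button fully down and release it. Leave the cast, the powder jar, the dropper bottle and the tweezers where they are.

Things in the scene. Friction and masses are not known exactly. Their poses are not given: they have to be found in the camera images.
- shade_meter: tooth-shade meter, loose, 200 g: white bar 34 wide (y), 30 high (z), with a slim round nose, lying on the 3 mm blue mat. Origin on its underside: bar from x = -60 to +75 mm; nose from x = -60 to its tip at x = -110, axis at z = 15, diameter 25 at the bar, 14 over the last 10 mm. +z leaves the face with the display (up as it lies). Grip across the 34 mm width near x = +10 mm, its balance point
- meter_display (a point): centre of the dark display window on the meter's upper face, on the nose half of the bar (x = -20, y = 0, z = 30 mm in the meter's frame)
- dock: calibration dock, fixed: white plinth 200 x 130 mm, deck 23 mm above the bench, with a sloping cradle on a grey wedge left (+y) of its middle and a blue push button front right. Origin on the bench under the plinth's centre; +x runs along the cradle, away from the robot
- cradle: cradle of the dock; its frame is where the meter's frame lies when home. x runs up the slope, 30 degrees from level, away from the robot; floor z = 0, z square to it. White forks at x = -56 to -26 and 46 to 74 mm hold the bar: walls 37.5 mm apart, flared lips 20 high; between them the sides are open for fingers. Black hood over x = -124 to -92: inside 25 wide, roof from z = 27.5 to 32.5
- tile_center (a point): centre of the white tile's face inside the hood (x = -110, z = 15 mm in the cradle's frame), where the nose tip rests when home. The nose enters the hood from up the slope: lay the meter in the forks 25 to 30 mm up the slope from home, then slide it down
- cal_button (a joint): travel of the dock's blue push button, m: 0 released, 0.005 fully down; it springs back by itself; fully down takes about 4 N straight down
- cal_button_top (a point): centre of the top face of the blue button (22 mm across); it moves down with the button
- white_cast: white plaster jaw cast, 56 x 60 x 28 mm, loose behind the mat; origin under its centre
- powder_jar: clear jar with white lid, 48 mm across, 58 mm high, loose behind the mat; origin under its centre
- dropper: small brown dropper bottle with white cap, 26 mm across, 73 mm high, standing loose behind the mat; origin under its centre
- tweezers: steel tweezers, 130 mm long (along y), 22 wide, 9 high, lying loose at the back; origin under their centre

How it is judged:
On the way, in this order (a step that is already met when the one before it is completed fails the run):
1. the meter lies fully home in the cradle, its nose against the tile, and is let go (x of shade_meter in the frame of cradle between -0.005 and 0.005 m and y of shade_meter in the frame of cradle between -0.004 and 0.004 m and z of shade_meter in the frame of cradle between -0.004 and 0.004 m and angle between the x axis of shade_meter and the x axis of cradle, either way round below 0.07 rad and angle between the z axis of shade_meter and the z axis of cradle, either way round below 0.09 rad and angle between shade_meter's own z axis and vertical below 0.8 rad and x of meter_display in the frame of cradle below -0.01 m and contact force between the fingers and shade_meter below 0.2 N), for 0.2 s.
2. with the meter home, the blue button is pressed fully down (x of shade_meter in the frame of cradle between -0.005 and 0.005 m and y of shade_meter in the frame of cradle between -0.004 and 0.004 m and z of shade_meter in the frame of cradle between -0.004 and 0.004 m and angle between the x axis of shade_meter and the x axis of cradle, either way round below 0.07 rad and angle between the z axis of shade_meter and the z axis of cradle, either way round below 0.09 rad and angle between shade_meter's own z axis and vertical below 0.8 rad and x of meter_display in the frame of cradle below -0.01 m and value of joint cal_button above 0.0043 m), for 0.04 s.
At the end, for the whole second after the job is handed in: the meter is at rest and let go, display up, home in the cradle: within 5 mm along the slope, 4 mm sideways and above the floor, 4 degrees in line, 5 degrees in lie, nose end down the slope; button up (under 1 mm down); cast, jar, dropper and tweezers within 20 mm of their start (x of shade_meter in the frame of cradle between -0.005 and 0.005 m and y of shade_meter in the frame of cradle between -0.004 and 0.004 m and z of shade_meter in the frame of cradle between -0.004 and 0.004 m and angle between the x axis of shade_meter and the x axis of cradle, either way round below 0.07 rad and angle between the z axis of shade_meter and the z axis of cradle, either way round below 0.09 rad and angle between shade_meter's own z axis and vertical below 0.8 rad and x of meter_display in the frame of cradle below -0.01 m and value of joint cal_button below 0.001 m and linear speed of shade_meter below 0.01 m/s and angular speed of shade_meter below 0.1 rad/s and distance of each of white_cast, powder_jar, dropper, tweezers from where it was at the start of the episode below 0.02 m); the robot touches nothing.
It fails at once if the white plaster cast is knocked over or pushed more than 30 mm (distance of white_cast from where it was at the start of the episode above 0.03 m or angle between white_cast's own z axis and vertical above 0.5 rad).
It fails at once if the powder jar is knocked over or pushed more than 30 mm (distance of powder_jar from where it was at the start of the episode above 0.03 m or angle between powder_jar's own z axis and vertical above 0.5 rad).
It fails at once if the dropper bottle is knocked over or pushed more than 30 mm (distance of dropper from where it was at the start of the episode above 0.03 m or angle between dropper's own z axis and vertical above 0.5 rad).
It fails at once if the tweezers is knocked over or pushed more than 30 mm (distance of tweezers from where it was at the start of the episode above 0.03 m or angle between tweezers's own z axis and vertical above 0.5 rad).
It fails at once if the meter is dropped or rammed into the dock (more than 35 N) (contact force between shade_meter and dock above 35 N).
It also fails if it takes over 43 s, if anything falls off the work surface, if the arm or the gripper's body presses on something with over 40 N, if the wrist force passes 120 N, or if a joint passes its speed limit or range.

## Working session

There is one attempt and no reset: what is moved stays moved. The work goes in short steps, Python scripts to look and compute and a shell command to move; the robot and the scene stay as the last step left them, time stands still between calls to the robot, and variables do not carry over. Pictures are saved under pics/ and viewed, at most 10 in all, crops included, and the job is handed in when it is done.

```bash
mkdir -p pics; python3 - <<'E'
from cell import *
import cv2
for n in ("scene","top"):
    im=capture(n); cv2.imwrite(f"pics/{n}0.png",cv2.resize(im,None,fx=1.5,fy=1.5,interpolation=cv2.INTER_CUBIC)); cv2.imwrite(f"{n}_raw.png",im)
    print(get_calibration(n))
print(observe())
E
```

```text
{'fx': 428.7961654811356, 'fy': 428.7961654811356, 'cx': 255.83378749185937, 'cy': 194.50655264290157, 'k1': -0.015056101884385971, 'rvec': array([ 1.28493468, -2.26309678,  0.94969847]), 'tvec': array([0.29931278, 0.39249617, 0.88241217])}
{'fx': 369.8841917840592, 'fy': 369.8841917840592, 'cx': 254.47125937924363, 'cy': 190.89371489397686, 'k1': 0.0023793753127491074, 'rvec': array([ 2.18102952, -2.16363895,  0.06792382]), 'tvec': array([0.02659226, 0.54193734, 1.13428984])}
{'clock': 0.1, 'qpos': array([-1.48309976e+00,  2.45723348e-01,  1.55888354e+00, -3.52529632e-06,
        1.33868100e+00, -1.74076240e-01]), 'joint_velocities': array([-5.97852727e-05, -3.16705825e-03, -2.81337361e-03, -1.08646256e-03,
        1.29128228e-03, -7.19161407e-04]), 'effort': array([-3.41652458e-04, -4.30671144e+01, -3.27129936e+01, -8.96504366e-05,
        2.82549110e-03,  6.45334197e-06]), 'ee_pos': array([ 0.16819468, -0.62738644,  0.24930845]), 'tcp_rot': array([-3.13992244e+00, -2.90234323e-04,  2.61773376e-01]), 'force': array([ 0.40210369,  0.66674548, -0.56344901]), 'moment': array([ 0.03525425, -0.01679316,  0.02534372]), 'finger_force': 0.0, 'finger_gap': 1.0015768611014804}
```

View pics/scene0.png

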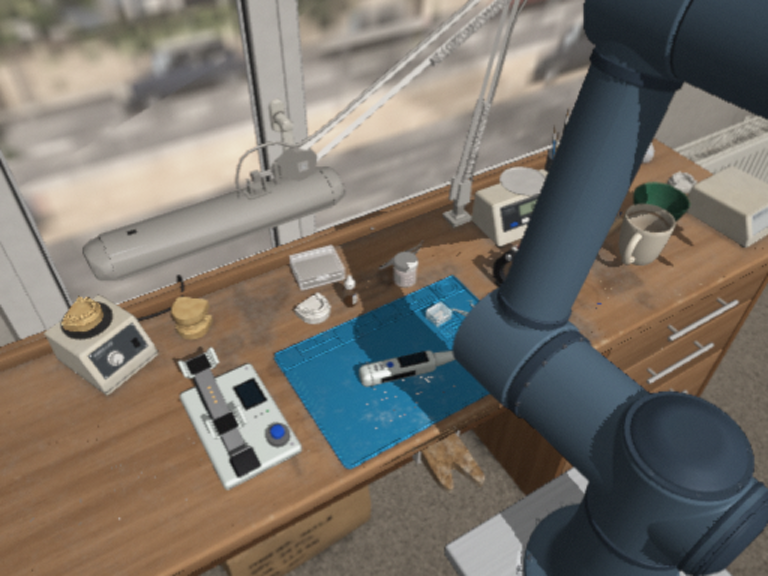

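View pics/top0.png

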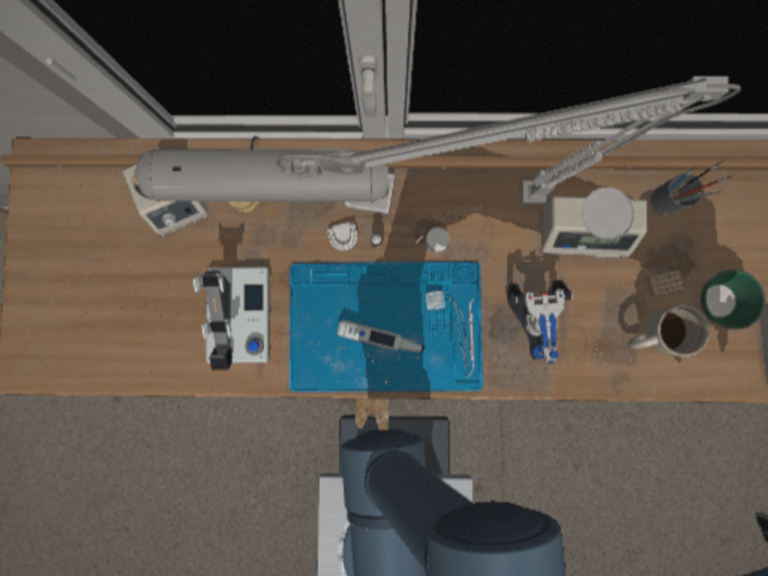

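The scene view shows the meter at about (400,367) in the 1.5x picture with its nose to the right, and the dock at (240,420) with its hood near the robot. The top view shows the meter from (340,327) to (422,348) and the dock at (238,315) with its button at (255,344). Next I'll enlarge both.

```bash
python3 - <<'E'
import cv2,numpy as np
t=cv2.imread("top_raw.png");s=cv2.imread("scene_raw.png")
def crop(im,x0,y0,w,h,k):
    c=cv2.resize(im[y0:y0+h,x0:x0+w],None,fx=k,fy=k,interpolation=cv2.INTER_CUBIC)
    for i in range(0,w,10):
        cv2.line(c,(i*k,0),(i*k,6 if i%50 else 14),(0,0,255),1)
        if i%20==0: cv2.putText(c,str(x0+i),(i*k+1,16),0,.35,(0,0,255),1)
    for j in range(0,h,10):
        cv2.line(c,(0,j*k),(6,j*k),(0,0,255),1)
        if j%20==0: cv2.putText(c,str(y0+j),(8,j*k+4),0,.35,(0,0,255),1)
    return c
a=np.hstack([crop(t,220,205,70,35,6),crop(s,230,225,63,35,6)])
b=np.hstack([crop(t,128,172,60,80,7)[:, :], crop(s,115,225,90,105,5)[:525][:, :450]][:1])
cv2.imwrite("pics/m.png",a)
c1=crop(t,128,172,56,80,7);c2=crop(s,115,225,78,112,5)
cv2.imwrite("pics/d.png",np.hstack([c1,c2]))if c1.shape[0]==c2.shape[0] else print(c1.shape,c2.shape)
print(a.shape)
E
```

```text
(210, 798, 3)
```

View pics/m.png

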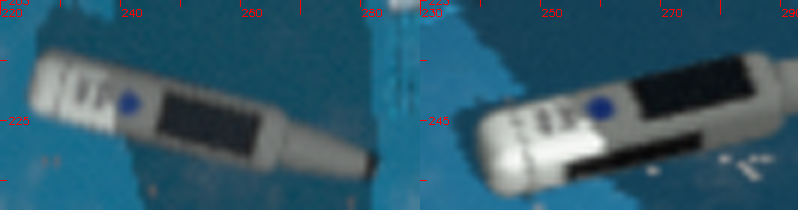

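View pics/d.png

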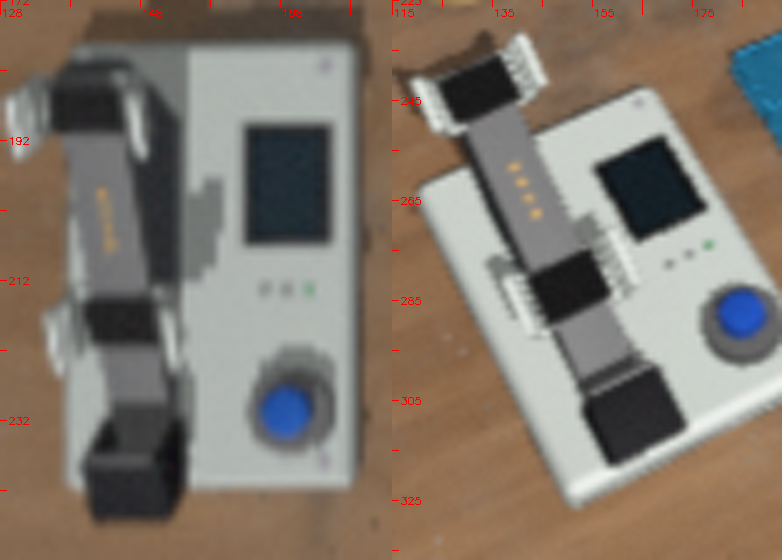

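The meter crop shows the display centre at raw px (254.6,225.8) in top and (275.5,239.7) in scene. The nose tip is at (282.2,232.2) in top. The dock crop shows the button top at (169,230.6) in top and (185.2,287.6) in scene, and it also shows the fork pads, hood and deck corners. Next I'll fit the poses.

```bash
cat > h.py <<'E'
import numpy as np,cv2
from cell import get_calibration
from scipy.optimize import least_squares
from scipy.spatial.transform import Rotation as Ro
C={n:get_calibration(n) for n in("top","scene")}
def proj(n,P):
    c=C[n];K=np.array([[c['fx'],0,c['cx']],[0,c['fy'],c['cy']],[0,0,1]])
    return cv2.projectPoints(np.atleast_2d(np.array(P,float)),c['rvec'],c['tvec'],K,np.array([c['k1'],0,0,0,0]))[0][:,0]
def ray(n,uv):
    c=C[n];K=np.array([[c['fx'],0,c['cx']],[0,c['fy'],c['cy']],[0,0,1]])
    p=cv2.undistortPoints(np.array([[uv]],float),K,np.array([c['k1'],0,0,0,0]))[0,0]
    R=cv2.Rodrigues(c['rvec'])[0];return -R.T@c['tvec'],R.T@np.array([*p,1])
def atz(n,uv,z):
    o,d=ray(n,uv);return o+d*(z-o[2])/d[2]
def tri(ut,us):
    f=lambda P:np.r_[proj("top",P)[0]-ut,proj("scene",P)[0]-us]
    r=least_squares(f,[.5,.1,.05]);return r.x,np.abs(r.fun).max()
E
cat > a.py <<'E'
from h import *
np.set_printoptions(precision=4,suppress=True)
T=lambda x,y:(128+x/7,172+y/7); S=lambda x,y:(115+(x-392)/5,225+y/5)
print("disp top@33",atz("top",(254.6,225.8),.033),"scene",atz("scene",(275.5,239.7),.033))
tip=atz("top",(282.2,232.2),.018);d=atz("top",(254.6,225.8),.033);v=tip-d
print("tip",tip,"len(90)",np.hypot(*v[:2]),"nose ang",np.degrees(np.arctan2(v[1],v[0])))
Mt=lambda x,y:(220+x/6,205+y/6);Ms=lambda x,y:(230+(x-420)/6,225+y/6)
for q,n,f in((((163,93),(262,117),(250,157),(155,133)),"top",Mt),(((631,85),(745,55),(755,92),(640,120)),"scene",Ms)):
    P=[atz(n,f(*k),.033) for k in q]; e=(P[1]-P[0]+P[2]-P[3]);print(n,"disp ang",np.degrees(np.arctan2(e[1],e[0])))
for n,f,q in(("top",T,((355,42),(352,487),(65,487))),("scene",S,((415,187),(572,503),(648,88)))):
    P=np.array([atz(n,f(*k),.023) for k in q]);print(n,"deck",P[:,:2].tolist())
    print("  sides",np.linalg.norm(P[0]-P[1]),np.linalg.norm(P[1]-P[2]),np.linalg.norm(P[0]-P[2]))
print("button",tri(T(287,410),S(743,313)))
for nm,a,b in(("upper pad",((50,88),(115,85),(125,130),(55,133)),((438,90),(500,55),(520,92),(460,125))),("lower pad",((85,300),(158,296),(160,340),(90,345)),((527,275),(592,248),(612,290),(548,322)))):
    for k,l in zip(a,b):print(nm,*tri(T(*k),S(*l)))
E
python3 a.py
```

```text
disp top@33 [0.4332 0.0294 0.033 ] scene [0.4325 0.0298 0.033 ]
tip [ 0.414  -0.0562  0.018 ] len(90) 0.08774798395662693 nose ang -102.65907721471335
top disp ang -103.32634139386234
scene disp ang -102.81252858337459
top deck [[0.5805160883113867, 0.26933088931933213], [0.38233276415578227, 0.26568160471841673], [0.3811231349860307, 0.3933921099629041]]
  sides 0.1982169196901815 0.12771623370789847 0.23483768075711497
scene deck [[0.5755561216776479, 0.39869595925246426], [0.3744732871487343, 0.3945189929558336], [0.5752621912619257, 0.27445965813982864]]
  sides 0.20112621258708582 0.2339453523612682 0.12423664881683968
button (array([0.4162, 0.2915, 0.0378]), np.float64(0.09132505497677812))
upper pad [0.5506 0.3761 0.1121] 0.15186423416807315
upper pad [0.5507 0.3456 0.1191] 0.2783180362096971
upper pad [0.5329 0.344  0.1095] 0.22441729464932791
upper pad [0.5317 0.3743 0.1058] 0.2601973230540864
lower pad [0.4638 0.3728 0.0694] 0.239534585895683
lower pad [0.4654 0.3418 0.066 ] 0.012442692870308747
lower pad [0.446  0.342  0.0571] 0.3184874515480658
lower pad [0.4441 0.373  0.0575] 0.04504583096243664
```

```bash
python3 -m crank '[{"tx":0.0242,"ty":-0.0325},{"tx":0.0242,"ty":-0.0325},{"tx":0.0242,"ty":-0.0325},{"tx":0.0242,"ty":-0.0325},{"tx":0.0242,"ty":-0.0325},{"tx":0.0242,"ty":-0.0325},{"tx":0.0242,"ty":-0.0325},{"tx":0.0242,"ty":-0.0325},{"tx":0.0242,"ty":-0.0325}]' 0.06 30
python3 -m crank '[{"tx":0.0242,"ty":-0.0325},{"tx":0.0242,"ty":-0.0325},{"tx":0.0242,"ty":-0.0325},{"tx":0.0242,"ty":-0.0325},{"tx":0.0242,"ty":-0.0325},{"tx":0.0242,"ty":-0.0325},{"tx":0.0242,"ty":-0.0325},{"tx":0.0242,"ty":-0.0325},{"tx":0.0242,"ty":-0.0325}]'
python3 -m crank '[{"wz":-6.9,"tz":0.014},{"wz":-6.9,"tz":0.014},{"wz":-6.9,"tz":0.014},{"wz":-6.9,"tz":0.014},{"wz":-6.9,"tz":0.014},{"wz":-6.9,"tz":0.014},{"wz":-6.9,"tz":0.014},{"wz":-6.9,"tz":0.014},{"wz":-6.9,"tz":0.014},{}]'
```

```text
schema error: expected keys tx, ty, tz, wx, wy, wz
schema error: expected keys tx, ty, tz, wx, wy, wz
schema error: expected keys tx, ty, tz, wx, wy, wz
```

```bash
python3 -m crank '[{"tx":0.0242,"ty":-0.0325,"tz":0,"wx":0,"wy":0,"wz":0},{"tx":0.0242,"ty":-0.0325,"tz":0,"wx":0,"wy":0,"wz":0},{"tx":0.0242,"ty":-0.0325,"tz":0,"wx":0,"wy":0,"wz":0},{"tx":0.0242,"ty":-0.0325,"tz":0,"wx":0,"wy":0,"wz":0},{"tx":0.0242,"ty":-0.0325,"tz":0,"wx":0,"wy":0,"wz":0},{"tx":0.0242,"ty":-0.0325,"tz":0,"wx":0,"wy":0,"wz":0},{"tx":0.0242,"ty":-0.0325,"tz":0,"wx":0,"wy":0,"wz":0},{"tx":0.0242,"ty":-0.0325,"tz":0,"wx":0,"wy":0,"wz":0},{"tx":0.0242,"ty":-0.0325,"tz":0,"wx":0,"wy":0,"wz":0}]' 0.06 30
python3 -m crank '[{"tx":0.0242,"ty":-0.0325,"tz":0,"wx":0,"wy":0,"wz":0},{"tx":0.0242,"ty":-0.0325,"tz":0,"wx":0,"wy":0,"wz":0},{"tx":0.0242,"ty":-0.0325,"tz":0,"wx":0,"wy":0,"wz":0},{"tx":0.0242,"ty":-0.0325,"tz":0,"wx":0,"wy":0,"wz":0},{"tx":0.0242,"ty":-0.0325,"tz":0,"wx":0,"wy":0,"wz":0},{"tx":0.0242,"ty":-0.0325,"tz":0,"wx":0,"wy":0,"wz":0},{"tx":0.0242,"ty":-0.0325,"tz":0,"wx":0,"wy":0,"wz":0},{"tx":0.0242,"ty":-0.0325,"tz":0,"wx":0,"wy":0,"wz":0},{"tx":0.0242,"ty":-0.0325,"tz":0,"wx":0,"wy":0,"wz":0}]'
python3 -m crank '[{"tx":0,"ty":0,"tz":0.014,"wx":0,"wy":0,"wz":-6.9},{"tx":0,"ty":0,"tz":0.014,"wx":0,"wy":0,"wz":-6.9},{"tx":0,"ty":0,"tz":0.014,"wx":0,"wy":0,"wz":-6.9},{"tx":0,"ty":0,"tz":0.014,"wx":0,"wy":0,"wz":-6.9},{"tx":0,"ty":0,"tz":0.014,"wx":0,"wy":0,"wz":-6.9},{"tx":0,"ty":0,"tz":0.014,"wx":0,"wy":0,"wz":-6.9},{"tx":0,"ty":0,"tz":0.014,"wx":0,"wy":0,"wz":-6.9},{"tx":0,"ty":0,"tz":0.014,"wx":0,"wy":0,"wz":-6.9},{"tx":0,"ty":0,"tz":0.014,"wx":0,"wy":0,"wz":-6.9},{"tx":0,"ty":0,"tz":0,"wx":0,"wy":0,"wz":0}]'
```

```text
clock: 0.85
ee_pos: [0.303, -0.2869, 0.2498]
tcp_rot: [-3.141, -0.0, 0.261]
force: [1.5, -0.6, 1.0]
finger_gap: 0.701
finger_force: 0.0
clock: 1.6
ee_pos: [0.4376, 0.0522, 0.2501]
tcp_rot: [3.141, -0.0, 0.262]
force: [0.6, 0.4, 0.2]
finger_gap: 0.709
finger_force: 0.0
clock: 2.43
ee_pos: [0.4352, 0.0503, 0.1213]
tcp_rot: [-3.135, 0.001, 1.347]
force: [-0.1, 0.2, 0.4]
finger_gap: 0.699
finger_force: 0.0
```

```bash
python3 -m crank '[{"tx":0.001,"ty":0.002,"tz":0.03,"wx":0,"wy":0,"wz":0},{"tx":0,"ty":0,"tz":0.03,"wx":0,"wy":0,"wz":0},{"tx":0,"ty":0,"tz":0.02,"wx":0,"wy":0,"wz":0},{"tx":0,"ty":0,"tz":0.0135,"wx":0,"wy":0,"wz":0},{"tx":0,"ty":0,"tz":0,"wx":0,"wy":0,"wz":0},{"tx":0,"ty":0,"tz":0,"wx":0,"wy":0,"wz":0}]'
python3 - <<'E'
from cell import *
import cv2
t=capture("top");s=capture("scene");print(observe()['ee_pos'])
f=lambda c:cv2.resize(c,(390,300),interpolation=cv2.INTER_CUBIC)
cv2.imwrite("pics/g.png",cv2.hconcat([f(t[185:250,215:300]),f(s[205:275,225:316])]))
E
```

```text
clock: 2.93
ee_pos: [0.4397, 0.0505, 0.0309]
tcp_rot: [-3.141, 0.0, 1.344]
force: [-0.5, 0.0, 0.6]
finger_gap: 0.702
finger_force: 0.0
[0.44093271 0.05033433 0.03218204]
```

View pics/g.png

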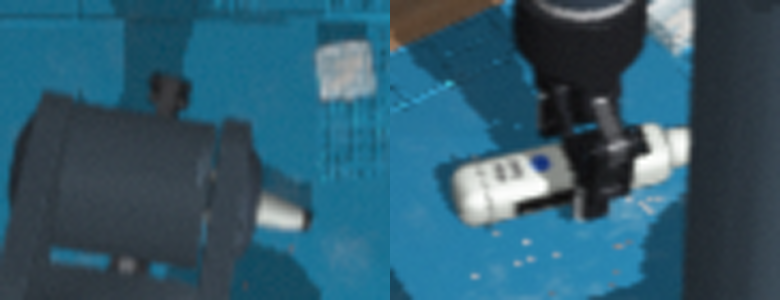

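The fingers straddle the bar just behind the display, so the grasp point is at about meter x = 0. I'll lower 5 mm and close.

```bash
python3 -m crank '[{"tx":0,"ty":0,"tz":0.005,"wx":0,"wy":0,"wz":0},{"tx":0,"ty":0,"tz":0,"wx":0,"wy":0,"wz":0}]'
python3 -m crank '[{"tx":0,"ty":0,"tz":0,"wx":0,"wy":0,"wz":0},{"tx":0,"ty":0,"tz":0,"wx":0,"wy":0,"wz":0},{"tx":0,"ty":0,"tz":0,"wx":0,"wy":0,"wz":0},{"tx":0,"ty":0,"tz":0,"wx":0,"wy":0,"wz":0},{"tx":0,"ty":0,"tz":0,"wx":0,"wy":0,"wz":0},{"tx":0,"ty":0,"tz":0,"wx":0,"wy":0,"wz":0}]' 0.02 40
python3 -c "
from cell import *
for i in range(1): print(observe())"
```

```text
clock: 3.2
ee_pos: [0.4402, 0.0504, 0.0263]
tcp_rot: [3.14, -0.0, 1.345]
force: [0.4, 0.7, 0.2]
finger_gap: 0.701
finger_force: 0.0
clock: 3.7
ee_pos: [0.4403, 0.0504, 0.0264]
tcp_rot: [3.141, -0.0, 1.346]
force: [-1.5, 0.8, 7.0]
finger_gap: 0.388
finger_force: 40.8
{'clock': 3.7, 'qpos': array([-1.42889258e-01,  1.16841872e-01,  2.18447323e+00,  1.78830236e-05,
        8.39346206e-01,  8.23239977e-02]), 'joint_velocities': array([-8.78195828e-05, -5.10700761e-04, -1.00852880e-03, -1.25804107e-04,
        7.43577339e-04,  1.29456885e-04]), 'effort': array([-7.08111632e-02, -2.57411081e+01, -2.15161407e+01, -2.09047372e-02,
       -2.79134978e-01, -4.31148370e-02]), 'ee_pos': array([0.44031039, 0.05041518, 0.02639488]), 'tcp_rot': array([ 3.14066556e+00, -8.98601512e-05,  1.34557117e+00]), 'force': array([-1.48392675,  0.75319271,  6.96750567]), 'moment': array([-0.02271947,  0.19997706, -0.00157498]), 'finger_force': 40.812424421310425, 'finger_gap': 0.3883736193566017}
```

The mat pushes up with 7 N, so the fingertips reached it as they swung forward. I'll regrip 5 mm higher and lift.

```bash
python3 -m crank '[{"tx":0,"ty":0,"tz":0,"wx":0,"wy":0,"wz":0},{"tx":0,"ty":0,"tz":0,"wx":0,"wy":0,"wz":0},{"tx":0,"ty":0,"tz":-0.005,"wx":0,"wy":0,"wz":0},{"tx":0,"ty":0,"tz":0,"wx":0,"wy":0,"wz":0}]' 0.045
python3 -m crank '[{"tx":0,"ty":0,"tz":0,"wx":0,"wy":0,"wz":0},{"tx":0,"ty":0,"tz":0,"wx":0,"wy":0,"wz":0},{"tx":0,"ty":0,"tz":0,"wx":0,"wy":0,"wz":0},{"tx":0,"ty":0,"tz":0,"wx":0,"wy":0,"wz":0},{"tx":0,"ty":0,"tz":0,"wx":0,"wy":0,"wz":0}]' 0.02 40
python3 -m crank '[{"tx":0,"ty":0,"tz":-0.02,"wx":0,"wy":0,"wz":0},{"tx":0,"ty":0,"tz":-0.04,"wx":0,"wy":0,"wz":0},{"tx":0,"ty":0,"tz":-0.04,"wx":0,"wy":0,"wz":0},{"tx":0,"ty":0,"tz":-0.04,"wx":0,"wy":0,"wz":0},{"tx":0,"ty":0,"tz":-0.02,"wx":0,"wy":0,"wz":0},{"tx":0,"ty":0,"tz":0,"wx":0,"wy":0,"wz":0}]'
```

```text
clock: 4.03
ee_pos: [0.44, 0.0505, 0.0313]
tcp_rot: [3.141, -0.0, 1.346]
force: [-0.3, 0.0, 0.1]
finger_gap: 0.526
finger_force: 0.0
clock: 4.45
ee_pos: [0.4403, 0.0504, 0.0313]
tcp_rot: [3.141, -0.0, 1.346]
force: [-1.2, 0.7, 6.1]
finger_gap: 0.39
finger_force: 41.0
clock: 4.95
ee_pos: [0.4424, 0.0502, 0.1957]
tcp_rot: [3.132, -0.001, 1.346]
force: [0.4, -1.5, -1.9]
finger_gap: 0.388
finger_force: 40.9
```

```bash
cat > o.py <<'E'
from h import *
def cr(P,o,yaw): return np.array(o)+Ro.from_euler('ZY',[yaw,-30],degrees=True).apply(P)
def overlay(im,n,o,yaw,x0,y0,w,h,k):
    c=cv2.resize(im[y0:y0+h,x0:x0+w],None,fx=k,fy=k,interpolation=cv2.INTER_CUBIC)
    def L(a,b,col):
        p=((proj(n,cr(np.array([a,b])*1e-3,o,yaw))-[x0,y0]+.5)*k).round().astype(int)
        cv2.line(c,tuple(map(int,p[0])),tuple(map(int,p[1])),col,1,cv2.LINE_AA)
    for a,b in((-56,-26),(46,74)):
        for y in(-18.75,18.75):
            L((a,y,0),(b,y,0),(0,0,255));L((a,y,20),(b,y,20),(0,255,255))
        for x in(a,b):L((x,-18.75,0),(x,18.75,0),(0,0,255))
    for y in(-12.5,12.5): L((-124,y,32.5),(-92,y,32.5),(0,255,0))
    for x in(-124,-92): L((x,-12.5,32.5),(x,12.5,32.5),(0,255,0))
    L((-124,0,0),(74,0,0),(255,0,255))
    return c
if __name__=="__main__":
    o,y=(.490,.357,.0823),1.2
    cv2.imwrite("pics/ov.png",cv2.hconcat([overlay(cv2.imread("top_raw.png"),"top",o,y,125,178,50,75,8),overlay(cv2.imread("scene_raw.png"),"scene",o,y,115,228,66,100,6)[:600]]))
E
python3 o.py
```

```text
(no output)
```

View pics/ov.png

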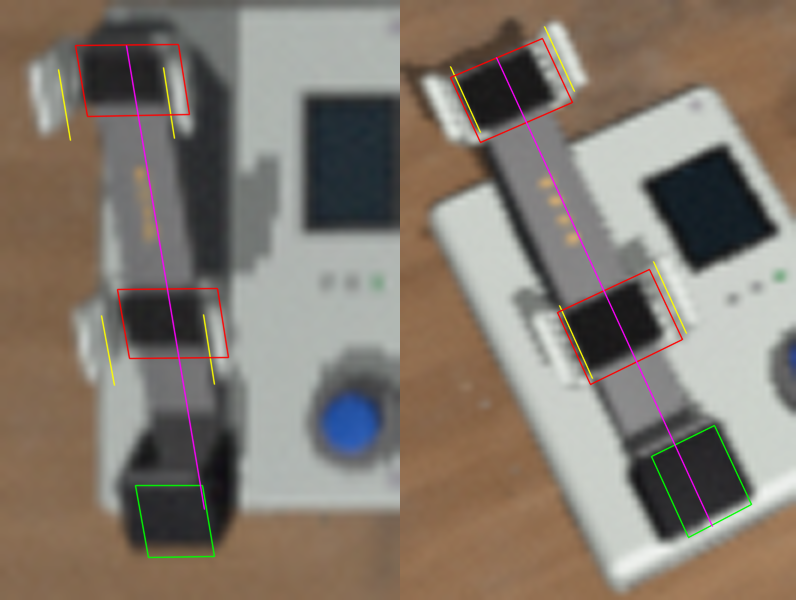

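The overlay shows the fitted cradle is nearly right. The real strip centreline lies about 5 to 10 overlay px left of mine, which is about +2 mm in y, and the pad centres agree to 1 mm. I'll use o=(0.491,0.359,0.082) with 1.2 deg yaw; the lips flare enough to cover the rest. Now I'll turn and tilt the meter.

```bash
python3 -m crank '[{"tx":0,"ty":0,"tz":-0.015,"wx":0,"wy":0,"wz":6.9},{"tx":0,"ty":0,"tz":-0.015,"wx":0,"wy":0,"wz":6.9},{"tx":0,"ty":0,"tz":-0.015,"wx":0,"wy":0,"wz":6.9},{"tx":0,"ty":0,"tz":-0.015,"wx":0,"wy":0,"wz":6.9},{"tx":0,"ty":0,"tz":0,"wx":0,"wy":0,"wz":6.9},{"tx":0,"ty":0,"tz":0,"wx":0,"wy":0,"wz":6.9},{"tx":0,"ty":0,"tz":0,"wx":0,"wy":0,"wz":6.9},{"tx":0,"ty":0,"tz":0,"wx":0,"wy":0,"wz":6.9},{"tx":0,"ty":0,"tz":0,"wx":0,"wy":0,"wz":6.9},{"tx":0,"ty":0,"tz":0,"wx":0,"wy":0,"wz":6.9}]'
python3 -m crank '[{"tx":0,"ty":0,"tz":0,"wx":0,"wy":0,"wz":6.9},{"tx":0,"ty":0,"tz":0,"wx":0,"wy":6,"wz":0},{"tx":0,"ty":0,"tz":0,"wx":0,"wy":6,"wz":0},{"tx":0,"ty":0,"tz":0,"wx":0,"wy":6,"wz":0},{"tx":0,"ty":0,"tz":0,"wx":0,"wy":6,"wz":0},{"tx":0,"ty":0,"tz":0,"wx":0,"wy":6,"wz":0},{"tx":0,"ty":0,"tz":0,"wx":0,"wy":0,"wz":0},{"tx":0,"ty":0,"tz":0,"wx":0,"wy":0,"wz":0}]'
cat > go.py <<'E'
# python3 go.py s h : shift/turn in tool axes to put meter at cradle x=s, height h (mm)
import sys;from h import *;from cell import observe
s,h=map(float,sys.argv[1:3]);o=np.array([.491,.359,.0823]);oy=float(sys.argv[3]) if len(sys.argv)>3 else 0
Rc=Ro.from_euler('ZY',[1.2,-30],degrees=True);st=observe()
Rt=Rc*Ro.from_euler('x',180,degrees=True);R=Ro.from_euler('xyz',st['tcp_rot'])
g=o+Rc.apply(np.array([s+1.9,oy,h+28.3])*1e-3)
print("goal",g.round(4),"meter now in cradle mm",((Rc.inv().apply(st['ee_pos']-o))*1e3-[1.9,0,28.3]).round(1))
print("shift tool",R.inv().apply(g-st['ee_pos']).round(4),"turn",(R.inv()*Rt).as_rotvec(degrees=True).round(2),"F",np.round(st['force'],1))
E
python3 go.py 28 70
```

```text
clock: 5.78
ee_pos: [0.4384, 0.0506, 0.2479]
tcp_rot: [-3.14, 0.005, 0.135]
force: [0.2, 0.0, -3.1]
finger_gap: 0.392
finger_force: 40.7
clock: 6.45
ee_pos: [0.4381, 0.0506, 0.248]
tcp_rot: [-3.141, -0.517, 0.02]
force: [0.2, 0.3, -2.1]
finger_gap: 0.386
finger_force: 40.8
goal [0.4677 0.3585 0.1824] meter now in cradle mm [  29.5 -307.2  144.9]
shift tool [-0.0013 -0.3072  0.075 ] turn [-0.03  0.35 -0.05] F [ 0.2  0.3 -2.1]
```

```bash
python3 -m crank '[{"tx":0,"ty":-0.02,"tz":0,"wx":0,"wy":0.3,"wz":0},{"tx":0,"ty":-0.041,"tz":0,"wx":0,"wy":0,"wz":0},{"tx":0,"ty":-0.041,"tz":0,"wx":0,"wy":0,"wz":0},{"tx":0,"ty":-0.041,"tz":0,"wx":0,"wy":0,"wz":0},{"tx":0,"ty":-0.041,"tz":0,"wx":0,"wy":0,"wz":0},{"tx":0,"ty":-0.041,"tz":0,"wx":0,"wy":0,"wz":0},{"tx":0,"ty":-0.041,"tz":0,"wx":0,"wy":0,"wz":0},{"tx":0,"ty":-0.041,"tz":0,"wx":0,"wy":0,"wz":0},{"tx":0,"ty":0,"tz":0.02,"wx":0,"wy":0,"wz":0},{"tx":0,"ty":0,"tz":0.02,"wx":0,"wy":0,"wz":0}]'
python3 -m crank '[{"tx":0,"ty":0,"tz":0.02,"wx":0,"wy":0,"wz":0},{"tx":0,"ty":0,"tz":0.02,"wx":0,"wy":0,"wz":0},{"tx":0,"ty":0,"tz":0,"wx":0,"wy":0,"wz":0},{"tx":0,"ty":0,"tz":0,"wx":0,"wy":0,"wz":0},{"tx":0,"ty":0,"tz":0,"wx":0,"wy":0,"wz":0}]'
python3 go.py 28 40
python3 - <<'E'
from cell import *
import cv2
t=capture("top");s=capture("scene");cv2.imwrite("top1.png",t);cv2.imwrite("scene1.png",s)
f=lambda c:cv2.resize(c,(390,520),interpolation=cv2.INTER_CUBIC)
cv2.imwrite("pics/c.png",cv2.hconcat([f(t[160:256,115:187]),f(s[200:328,105:201])]))
E
```

```text
clock: 7.28
ee_pos: [0.4542, 0.3619, 0.2161]
tcp_rot: [3.141, -0.529, 0.026]
force: [0.7, -0.3, -3.1]
finger_gap: 0.385
finger_force: 41.1
clock: 7.7
ee_pos: [0.4742, 0.3587, 0.182]
tcp_rot: [3.141, -0.529, 0.021]
force: [-0.1, 0.6, -2.4]
finger_gap: 0.39
finger_force: 41.2
goal [0.4827 0.3588 0.1564] meter now in cradle mm [33.4  0.1 66.4]
shift tool [-0.0055  0.0001  0.0264] turn [ 0.02 -0.29 -0.  ] F [-0.1  0.6 -2.4]
```

View pics/c.png

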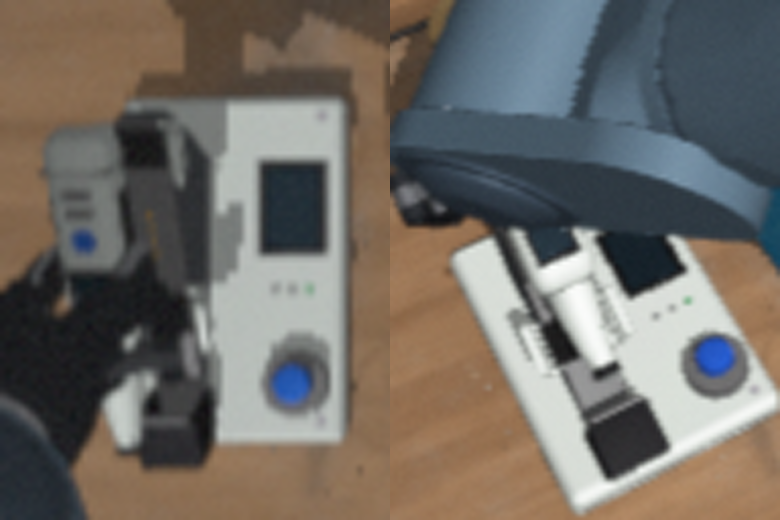

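The meter hangs above the cradle with its nose toward the hood. Its tip is at raw scene px (157.9,291.1) and its blue dot at raw top px (130.3,204.5). I'll check the in-hand pose against those.

```bash
python3 - <<'E'
from h import *;from cell import observe
st=observe();R=Ro.from_euler('xyz',st['tcp_rot'])*Ro.from_euler('x',180,degrees=True)
b=atz("top",(241.3,222.2),.033);b2=atz("scene",(260,242.8),.033);print("blue dot",b,b2)
x=np.array([.225,.974,0]);bx=((b+b2)/2-np.array([.4374,.0491,.033]))@x;print("dot meter x",bx)
m0=st['ee_pos']-R.apply([.0019,0,.0283])
for P in([-.110,0,.015],[bx,0,.030]):
    W=m0+R.apply(P);print(P,proj("top",W),proj("scene",W))
J=[proj("scene",m0+R.apply(np.array([-.11,0,.015])+d))[0] for d in(np.zeros(3),[.001,0,0],[0,.001,0],[0,0,.001])];print("scene px/mm",[(j-J[0]).round(2) for j in J[1:]])
J=[proj("top",m0+R.apply(np.array([bx,0,.03])+d))[0] for d in(np.zeros(3),[.001,0,0],[0,.001,0],[0,0,.001])];print("top px/mm",[(j-J[0]).round(2) for j in J[1:]])
E
```

```text
blue dot [0.44390117 0.07042144 0.033     ] [0.44422237 0.06963672 0.033     ]
dot meter x 0.021883823342903806
[-0.11, 0, 0.015] [[139.27842795 242.36988186]] [[159.00508695 291.97416234]]
[np.float64(0.021883823342903806), 0, 0.03] [[130.01945885 203.9617872 ]] [[133.4145609 234.4941733]]
scene px/mm [array([-0.2 , -0.43]), array([-0.44,  0.22]), array([ 0.04, -0.05])]
top px/mm [array([-0.06, -0.33]), array([-0.37,  0.  ]), array([-0.12,  0.18])]
```

Prediction and picture agree to about 1 px, so I'll descend, quickly at first and then gently.

```bash
python3 -m crank '[{"tx":-0.0055,"ty":0,"tz":0.015,"wx":0,"wy":-0.3,"wz":0},{"tx":0,"ty":0,"tz":0.015,"wx":0,"wy":0,"wz":0},{"tx":0,"ty":0,"tz":0.015,"wx":0,"wy":0,"wz":0},{"tx":0,"ty":0,"tz":0.005,"wx":0,"wy":0,"wz":0},{"tx":0,"ty":0,"tz":0,"wx":0,"wy":0,"wz":0},{"tx":0,"ty":0,"tz":0,"wx":0,"wy":0,"wz":0}]'
python3 go.py 28 0
python3 -m crank '[{"tx":0,"ty":0,"tz":0.003,"wx":0,"wy":0,"wz":0},{"tx":0,"ty":0,"tz":0.003,"wx":0,"wy":0,"wz":0},{"tx":0,"ty":0,"tz":0.002,"wx":0,"wy":0,"wz":0},{"tx":0,"ty":0,"tz":0,"wx":0,"wy":0,"wz":0}]'
python3 go.py 28 0
```

```text
clock: 8.3
ee_pos: [0.4942, 0.3589, 0.1366]
tcp_rot: [-3.141, -0.525, 0.021]
force: [-0.3, -0.1, -2.6]
finger_gap: 0.387
finger_force: 41.2
goal [0.5027 0.3592 0.1218] meter now in cradle mm [28.  -0.1 17.2]
shift tool [-0.     -0.0001  0.0172] turn [-0.02 -0.05 -0.01] F [-0.3 -0.1 -2.6]
clock: 8.63
ee_pos: [0.498, 0.3587, 0.1287]
tcp_rot: [3.142, -0.524, 0.021]
force: [0.5, -0.5, -3.2]
finger_gap: 0.388
finger_force: 41.2
goal [0.5027 0.3592 0.1218] meter now in cradle mm [27.4 -0.4  8.4]
shift tool [ 0.0006 -0.0004  0.0084] turn [ 0.  0. -0.] F [ 0.5 -0.5 -3.2]
```

```bash
python3 -m crank '[{"tx":0,"ty":0,"tz":0.0015,"wx":0,"wy":0,"wz":0},{"tx":0,"ty":0,"tz":0.0015,"wx":0,"wy":0,"wz":0},{"tx":0,"ty":0,"tz":0.001,"wx":0,"wy":0,"wz":0},{"tx":0,"ty":0,"tz":0,"wx":0,"wy":0,"wz":0}]'
python3 -m crank '[{"tx":0,"ty":0,"tz":0.001,"wx":0,"wy":0,"wz":0},{"tx":0,"ty":0,"tz":0.001,"wx":0,"wy":0,"wz":0},{"tx":0,"ty":0,"tz":0,"wx":0,"wy":0,"wz":0}]'
python3 go.py 28 0
```

```text
clock: 8.97
ee_pos: [0.5001, 0.3588, 0.1251]
tcp_rot: [-3.142, -0.524, 0.021]
force: [-0.5, -0.1, -2.9]
finger_gap: 0.388
finger_force: 41.2
clock: 9.22
ee_pos: [0.5011, 0.3588, 0.1235]
tcp_rot: [-3.142, -0.524, 0.021]
force: [0.6, 0.2, -1.8]
finger_gap: 0.39
finger_force: 41.2
goal [0.5027 0.3592 0.1218] meter now in cradle mm [27.4 -0.4  2.3]
shift tool [ 0.0006 -0.0004  0.0023] turn [-0. -0. -0.] F [ 0.6  0.2 -1.8]
```

```bash
for i in 1 2; do :; done
python3 -m crank '[{"tx":0,"ty":0,"tz":0.001,"wx":0,"wy":0,"wz":0},{"tx":0,"ty":0,"tz":0,"wx":0,"wy":0,"wz":0}]'
python3 -m crank '[{"tx":0,"ty":0,"tz":0.001,"wx":0,"wy":0,"wz":0},{"tx":0,"ty":0,"tz":0,"wx":0,"wy":0,"wz":0}]'
```

```text
clock: 9.38
ee_pos: [0.5016, 0.3589, 0.1226]
tcp_rot: [-3.142, -0.524, 0.021]
force: [-0.4, -0.0, -1.7]
finger_gap: 0.391
finger_force: 41.2
clock: 9.55
ee_pos: [0.502, 0.3589, 0.1217]
tcp_rot: [-3.142, -0.524, 0.021]
force: [0.8, 0.9, -2.2]
finger_gap: 0.386
finger_force: 41.2
```

```bash
python3 -m crank '[{"tx":0,"ty":0,"tz":0.0007,"wx":0,"wy":0,"wz":0},{"tx":0,"ty":0,"tz":0,"wx":0,"wy":0,"wz":0}]'
python3 go.py 28 0
```

```text
clock: 9.72
ee_pos: [0.5024, 0.3589, 0.1212]
tcp_rot: [-3.142, -0.524, 0.021]
force: [0.6, 0.6, -2.4]
finger_gap: 0.39
finger_force: 41.2
goal [0.5027 0.3592 0.1218] meter now in cradle mm [27.4 -0.4 -0.3]
shift tool [ 0.0006 -0.0004 -0.0003] turn [-0.01 -0.01  0.  ] F [ 0.6  0.6 -2.4]
```

```bash
python3 -m crank '[{"tx":0,"ty":0,"tz":0.0007,"wx":0,"wy":0,"wz":0},{"tx":0,"ty":0,"tz":0,"wx":0,"wy":0,"wz":0}]' | grep force:
python3 -m crank '[{"tx":0,"ty":0,"tz":0.0007,"wx":0,"wy":0,"wz":0},{"tx":0,"ty":0,"tz":0,"wx":0,"wy":0,"wz":0}]'| grep force:
```

```text
force: [0.3, 0.9, -2.0]
finger_force: 41.2
force: [-2.7, -0.9, 2.1]
finger_force: 41.8
```

```bash
python3 -m crank '[{"tx":0,"ty":0,"tz":0.0007,"wx":0,"wy":0,"wz":0},{"tx":0,"ty":0,"tz":0,"wx":0,"wy":0,"wz":0}]'| grep force:
python3 go.py 28 0
```

```text
force: [-10.5, -3.4, 9.1]
finger_force: 43.0
goal [0.5027 0.3592 0.1218] meter now in cradle mm [27.5 -0.3 -1.4]
shift tool [ 0.0005 -0.0003 -0.0014] turn [ 0.05  0.02 -0.  ] F [-10.5  -3.4   9.1]
```

It has floor contact at cradle z of about -1 mm, which fits the measurement. I'll back off a little and slide down the slope.

```bash
python3 -m crank '[{"tx":0,"ty":0.0005,"tz":-0.0010,"wx":0,"wy":0,"wz":0},{"tx":0,"ty":0,"tz":0,"wx":0,"wy":0,"wz":0}]'; python3 -m crank '[{"tx":-0.002,"ty":0,"tz":0,"wx":0,"wy":0,"wz":0},{"tx":-0.002,"ty":0,"tz":0,"wx":0,"wy":0,"wz":0},{"tx":-0.002,"ty":0,"tz":0,"wx":0,"wy":0,"wz":0},{"tx":0,"ty":0,"tz":0,"wx":0,"wy":0,"wz":0}]'; python3 go.py 0 0
```

```text
clock: 10.38
ee_pos: [0.5029, 0.3587, 0.1204]
tcp_rot: [-3.141, -0.524, 0.021]
force: [0.2, 2.5, -1.4]
finger_gap: 0.393
finger_force: 41.2
clock: 10.72
ee_pos: [0.4978, 0.3587, 0.1175]
tcp_rot: [-3.141, -0.525, 0.021]
force: [0.8, 3.5, -1.6]
finger_gap: 0.387
finger_force: 41.1
goal [0.4785 0.3587 0.1078] meter now in cradle mm [21.6 -0.5 -1.2]
shift tool [-0.0216 -0.0005 -0.0012] turn [-0.06 -0.06  0.02] F [ 0.8  3.5 -1.6]
```

```bash
python3 -m crank '[{"tx":-0.002,"ty":-0.0003,"tz":0,"wx":0,"wy":0,"wz":0},{"tx":-0.002,"ty":0,"tz":0,"wx":0,"wy":0,"wz":0},{"tx":-0.002,"ty":0,"tz":0,"wx":0,"wy":0,"wz":0},{"tx":-0.002,"ty":0,"tz":0,"wx":0,"wy":0,"wz":0},{"tx":-0.002,"ty":0,"tz":0,"wx":0,"wy":0,"wz":0},{"tx":-0.002,"ty":0,"tz":0,"wx":0,"wy":0,"wz":0},{"tx":-0.002,"ty":0,"tz":0,"wx":0,"wy":0,"wz":0},{"tx":0,"ty":0,"tz":0,"wx":0,"wy":0,"wz":0}]'; python3 go.py 0 0
```

```text
clock: 11.38
ee_pos: [0.4853, 0.3585, 0.1102]
tcp_rot: [-3.141, -0.524, 0.021]
force: [1.1, 5.2, 0.0]
finger_gap: 0.389
finger_force: 41.0
goal [0.4785 0.3587 0.1078] meter now in cradle mm [ 7.1 -0.4 -1.3]
shift tool [-0.0071 -0.0004 -0.0013] turn [-0.03 -0.01  0.03] F [1.1 5.2 0. ]
```

```bash
python3 -m crank '[{"tx":0,"ty":-0.0006,"tz":0,"wx":0,"wy":0,"wz":0},{"tx":-0.001,"ty":0,"tz":0,"wx":0,"wy":0,"wz":0},{"tx":-0.001,"ty":0,"tz":0,"wx":0,"wy":0,"wz":0},{"tx":-0.001,"ty":0,"tz":0,"wx":0,"wy":0,"wz":0},{"tx":-0.001,"ty":0,"tz":0,"wx":0,"wy":0,"wz":0},{"tx":0,"ty":0,"tz":0,"wx":0,"wy":0,"wz":0}]'; python3 go.py 0 0
```

```text
clock: 11.88
ee_pos: [0.482, 0.3587, 0.1082]
tcp_rot: [3.141, -0.523, 0.021]
force: [0.3, 1.7, 1.5]
finger_gap: 0.386
finger_force: 41.4
goal [0.4785 0.3587 0.1078] meter now in cradle mm [ 3.2 -0.1 -1.4]
shift tool [-0.0032 -0.0001 -0.0014] turn [ 0.02  0.01 -0.01] F [0.3 1.7 1.5]
```

```bash
python3 -m crank '[{"tx":-0.001,"ty":0,"tz":0,"wx":0,"wy":0,"wz":0},{"tx":-0.001,"ty":0,"tz":0,"wx":0,"wy":0,"wz":0},{"tx":0,"ty":0,"tz":0,"wx":0,"wy":0,"wz":0}]'|grep force:;python3 go.py 0 0
```

```text
force: [0.4, 2.2, 2.3]
finger_force: 41.4
goal [0.4785 0.3587 0.1078] meter now in cradle mm [ 1.2 -0.  -1.3]
shift tool [-0.0012 -0.     -0.0013] turn [ 0.01  0.01 -0.  ] F [0.4 2.2 2.3]
```

Not at the tile yet, so I'll continue in 0.7 mm steps and watch for an upslope (+x, +z) force.

```bash
python3 -m crank '[{"tx":-0.0007,"ty":0,"tz":0,"wx":0,"wy":0,"wz":0},{"tx":-0.0007,"ty":0,"tz":0,"wx":0,"wy":0,"wz":0},{"tx":0,"ty":0,"tz":0,"wx":0,"wy":0,"wz":0}]'|grep force:
```

```text
force: [3.3, 0.1, -0.0]
finger_force: 41.2
```

```bash
python3 -m crank '[{"tx":-0.0007,"ty":0,"tz":0,"wx":0,"wy":0,"wz":0},{"tx":-0.0007,"ty":0,"tz":0,"wx":0,"wy":0,"wz":0},{"tx":0,"ty":0,"tz":0,"wx":0,"wy":0,"wz":0}]'|grep force:;python3 go.py 0 0
```

```text
force: [5.8, -1.6, 1.4]
finger_force: 41.1
goal [0.4785 0.3587 0.1078] meter now in cradle mm [ 0.3  0.  -1. ]
shift tool [-0.0003  0.     -0.001 ] turn [-0.01 -0.15  0.  ] F [ 5.8 -1.6  1.4]
```

It stopped against the tile at about 0.3 mm in my frame with about 7 N. I'll ease off, open and look.

```bash
python3 -m crank '[{"tx":0.001,"ty":0,"tz":0,"wx":0,"wy":0,"wz":0},{"tx":0,"ty":0,"tz":0,"wx":0,"wy":0,"wz":0}]'|grep force:
python3 -m crank '[{"tx":0,"ty":0,"tz":0,"wx":0,"wy":0,"wz":0},{"tx":0,"ty":0,"tz":0,"wx":0,"wy":0,"wz":0},{"tx":0,"ty":0,"tz":0,"wx":0,"wy":0,"wz":0},{"tx":0,"ty":0,"tz":0,"wx":0,"wy":0,"wz":0},{"tx":0,"ty":0,"tz":0,"wx":0,"wy":0,"wz":0}]' 0.058
python3 -m crank '[{"tx":0,"ty":0,"tz":-0.003,"wx":0,"wy":0,"wz":0},{"tx":0,"ty":0,"tz":-0.01,"wx":0,"wy":0,"wz":0},{"tx":0,"ty":0,"tz":-0.02,"wx":0,"wy":0,"wz":0},{"tx":0,"ty":0,"tz":-0.03,"wx":0,"wy":0,"wz":0},{"tx":0,"ty":0,"tz":-0.04,"wx":0,"wy":0,"wz":0},{"tx":0,"ty":0.04,"tz":0,"wx":0,"wy":0,"wz":0},{"tx":0,"ty":0.04,"tz":0,"wx":0,"wy":0,"wz":0},{"tx":0,"ty":0.04,"tz":0,"wx":0,"wy":0,"wz":0},{"tx":0,"ty":0.04,"tz":0,"wx":0,"wy":0,"wz":0},{"tx":0,"ty":0,"tz":0,"wx":0,"wy":0,"wz":0}]' 0.02
python3 - <<'E'
from cell import *
import cv2
t=capture("top");s=capture("scene");cv2.imwrite("top2.png",t);cv2.imwrite("scene2.png",s)
f=lambda c:cv2.resize(c,None,fx=6,fy=6,interpolation=cv2.INTER_CUBIC)
cv2.imwrite("pics/h.png",cv2.hconcat([f(t[165:255,125:185]),f(s[232:322,115:187])]))
E
```

```text
force: [4.8, -1.4, 1.1]
finger_force: 41.2
clock: 13.22
ee_pos: [0.4783, 0.3586, 0.1058]
tcp_rot: [3.141, -0.523, 0.021]
force: [0.2, 0.4, 0.1]
finger_gap: 0.678
finger_force: 0.0
clock: 14.05
ee_pos: [0.4298, 0.1922, 0.1947]
tcp_rot: [3.14, -0.522, 0.014]
force: [0.0, -0.4, -3.2]
finger_gap: 0.381
finger_force: 40.4
```

View pics/h.png

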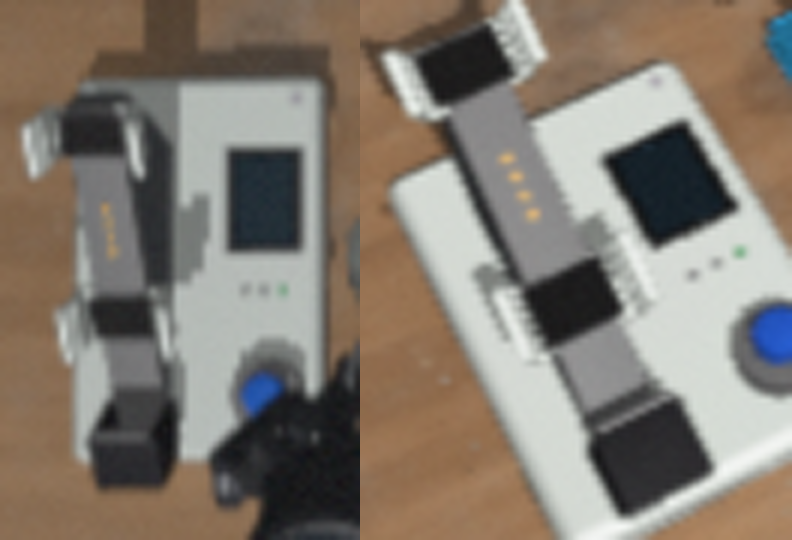

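That was my mistake. The retreat call also closed the fingers, which re-gripped the meter near its top face, so the cradle is empty and the meter is in hand. Nothing else is disturbed. I'll measure how it now sits in the grip.

```bash
python3 - <<'E'
from h import *;from cell import observe
st=observe();R=Ro.from_euler('xyz',st['tcp_rot'])*Ro.from_euler('x',180,degrees=True)
out=[]
for n in("top","scene"):
    im=cv2.imread(n+"2.png");u=proj(n,st['ee_pos'])[0].astype(int);w,h=(55,70)if n=="top" else(55,70)
    x0,y0=u[0]-w//2-0,u[1]-h//2;k=7
    c=cv2.resize(im[y0:y0+h,x0:x0+w],None,fx=k,fy=k,interpolation=cv2.INTER_CUBIC)
    m0=st['ee_pos']-R.apply([.0019,0,.0383])
    for P,col in(([-.11,0,.015],(0,255,0)),([-.06,0,.03],(0,255,255)),([.075,-.017,.03],(0,0,255)),([.075,.017,.03],(0,0,255)),([.0219,0,.03],(255,255,0))):
        p=(proj(n,m0+R.apply(P))[0]-[x0,y0]+.5)*k;cv2.drawMarker(c,tuple(int(v) for v in p),col,cv2.MARKER_CROSS,12,1)
    out.append(c);print(n,x0,y0)
cv2.imwrite("pics/hand.png",cv2.hconcat(out))
print(st['moment'],st['force'])
E
```

```text
top 163 192
scene 188 188
[ 0.0108159   0.38449647 -0.00397964] [ 0.09943596  0.8237509  -2.4235227 ]
```

View pics/hand.png

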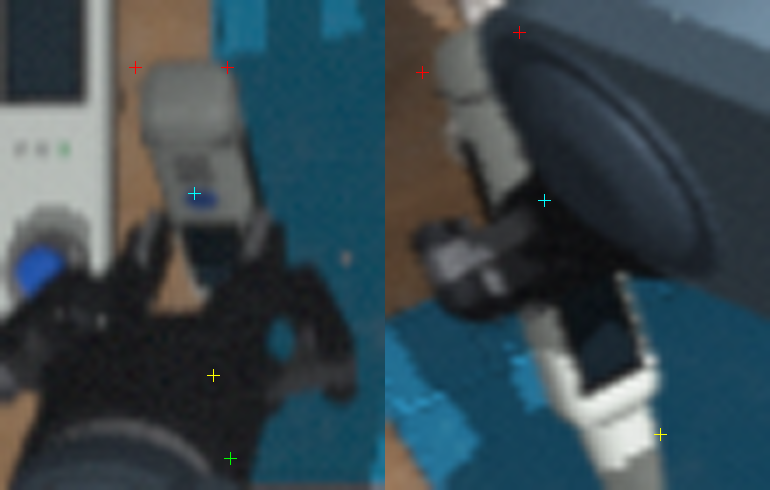

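The meter is pitched in the grip. I'll fit its pose from features seen both on the mat and now.

```bash
cat > f.py <<'E'
from h import *;from cell import observe
st=observe();Rg=Ro.from_euler('xyz',st['tcp_rot'])*Ro.from_euler('x',180,degrees=True);p=st['ee_pos']
Mt=lambda x,y:(220+x/6-.5,205+y/6-.5);Ms=lambda x,y:(230+(x-420)/6-.5,225+y/6-.5)
x=np.array([.2233,.9748,0]);yv=np.array([-.9748,.2233,0]);o=np.array([.4374,.0491,.003])
def mf(n,uv):
    d=atz(n,uv,.033)-o;return np.array([d@x,d@yv,.03])
Ht=lambda X,Y:(163+X/7-.5,192+Y/7-.5);Hs=lambda X,Y:(188+(X-385)/7-.5,188+Y/7-.5)
pts=[("top",mf("top",Mt(30,105)),Ht(140,78)),("top",mf("top",Mt(48,52)),Ht(238,75)),("top",mf("top",Mt(128,103)),Ht(202,199)),
("scene",mf("scene",Ms(745,55)),Hs(643,358)),("scene",mf("scene",Ms(755,92)),Hs(585,390)),("scene",mf("scene",Ms(480,118)),Hs(437,60))]
for q in pts[:5]:print(q[1].round(4))
def res(v,full=False):
    R=Rg*Ro.from_rotvec(v[3:],degrees=True);c=p+Rg.apply(v[:3]*1e-3)
    r=[proj(n,c+R.apply(m))[0]-u for n,m,u in pts[:5]]
    return np.r_[np.ravel(r),0 if full else np.r_[v[1]/6,v[3]/10,v[5]/10]]
s=least_squares(res,[-2,0,-38,0,0,0]);print("meter origin in grip mm, rot deg",s.x.round(2));print(s.fun.round(2))
E
python3 f.py
```

```text
[0.0727 0.0098 0.03  ]
[ 0.0702 -0.0187  0.03  ]
[ 0.024  -0.0028  0.03  ]
[-0.0473 -0.0121  0.03  ]
[-0.044   0.0086  0.03  ]
meter origin in grip mm, rot deg [ 10.05   4.36 -30.88   3.76  -8.16  -3.35]
[ 1.49 -0.03 -1.09  1.3  -1.35 -2.01  0.94  1.37  0.25 -1.33  0.73  0.38
 -0.33]
```

```bash
python3 - <<'E'
exec(open('f.py').read().split("def res")[0])
def res(v):
    R=Rg*Ro.from_rotvec([0,v[2],0],degrees=True);c=p+Rg.apply(np.array([v[0],v[3],v[1]])*1e-3)
    return np.r_[np.ravel([proj(n,c+R.apply(m))[0]-u for n,m,u in pts]),v[3]]
for k in (5,6):
    pts=pts[:k] if k==5 else pts
    s=least_squares(res,[0,-38,0,0]);print(s.x.round(2),s.fun.round(1))
for a in(-15,-8,0,8):
    s=least_squares(lambda w:res([w[0],w[1],a,w[2]]),[0,-38,0]);print(a,s.x.round(1),s.cost.round(1))
E
```

```text
[0.0727 0.0098 0.03  ]
[ 0.0702 -0.0187  0.03  ]
[ 0.024  -0.0028  0.03  ]
[-0.0473 -0.0121  0.03  ]
[-0.044   0.0086  0.03  ]
[ 13.2  -39.76 -14.46   0.25] [ 0.8  0.3 -1.9  1.4 -0.6 -3.1  1.4  1.1  0.9 -1.   0.2]
[ 13.2  -39.76 -14.46   0.25] [ 0.8  0.3 -1.9  1.4 -0.6 -3.1  1.4  1.1  0.9 -1.   0.2]
-15 [ 13.6 -40.1   0.2] 10.7
-8 [  8.9 -36.1   0.9] 12.8
0 [  3.1 -32.8   1.7] 19.1
8 [ -2.9 -30.8   2.6] 26.7
```

The meter is nose-down about 11° in the grip, because the hood held the nose as the fingers rose. The grip point is at about meter (-3.5, 39). I'll counter-rotate and lay it back in the forks 30 mm up, then release and regrip deeper.

```bash
python3 -m crank '[{"tx":0,"ty":0,"tz":-0.02,"wx":0,"wy":-5.5,"wz":0},{"tx":0,"ty":0,"tz":-0.01,"wx":0,"wy":-5.5,"wz":0},{"tx":0,"ty":0,"tz":0,"wx":0,"wy":0,"wz":0},{"tx":0,"ty":0,"tz":0,"wx":0,"wy":0,"wz":0},{"tx":0,"ty":0,"tz":0,"wx":0,"wy":0,"wz":0}]'
cat > go2.py <<'E'
# s h gx gz tilt : grip point (gx,gz) mm in meter, tool tilt deg
import sys;from h import *;from cell import observe
s,h,gx,gz,ti=map(float,sys.argv[1:6]);o=np.array([.491,.359,.0823])
Rc=Ro.from_euler('ZY',[1.2,-30],degrees=True);st=observe()
Rt=Ro.from_euler('ZY',[1.2,-ti],degrees=True)*Ro.from_euler('x',180,degrees=True);R=Ro.from_euler('xyz',st['tcp_rot'])
g=o+Rc.apply(np.array([s+gx,0,h+gz])*1e-3)
print("meter now in cradle mm",(Rc.inv().apply(st['ee_pos']-o)*1e3-[gx,0,gz]).round(1))
print("shift tool",R.inv().apply(g-st['ee_pos']).round(4),"turn",(R.inv()*Rt).as_rotvec(degrees=True).round(2),"F",np.round(st['force'],1),"M",st['moment'].round(2))
E
python3 go2.py 30 60 -3.5 39.4 19
```

```text
clock: 14.57
ee_pos: [0.4156, 0.1981, 0.2206]
tcp_rot: [3.141, -0.331, 0.023]
force: [0.4, -0.3, -2.4]
finger_gap: 0.38
finger_force: 40.4
meter now in cradle mm [   4.5 -159.2  119.7]
shift tool [ 0.0368 -0.1592  0.0537] turn [-0.    0.04  0.1 ] F [ 0.4 -0.3 -2.4] M [-0.04  0.31  0.06]
```

```bash
python3 -m crank '[{"tx":0.009,"ty":-0.035,"tz":0,"wx":0,"wy":0,"wz":0},{"tx":0.009,"ty":-0.035,"tz":0,"wx":0,"wy":0,"wz":0},{"tx":0.009,"ty":-0.035,"tz":0,"wx":0,"wy":0,"wz":0},{"tx":0.009,"ty":-0.035,"tz":0,"wx":0,"wy":0,"wz":0},{"tx":0.001,"ty":-0.019,"tz":0.01,"wx":0,"wy":0,"wz":0},{"tx":0,"ty":0,"tz":0.02,"wx":0,"wy":0,"wz":0},{"tx":0,"ty":0,"tz":0.02,"wx":0,"wy":0,"wz":0},{"tx":0,"ty":0,"tz":0.004,"wx":0,"wy":0,"wz":0},{"tx":0,"ty":0,"tz":0,"wx":0,"wy":0,"wz":0},{"tx":0,"ty":0,"tz":0,"wx":0,"wy":0,"wz":0}]' - 40 | head -2
python3 go2.py 30 25 -3.5 39.4 19
python3 - <<'E'
from h import *;from cell import *
t=capture("top");s=capture("scene");st=observe()
cv2.imwrite("top3.png",t);cv2.imwrite("scene3.png",s)
# overlay predicted meter outline
R=Ro.from_euler('xyz',st['tcp_rot'])*Ro.from_euler('x',180,degrees=True)*Ro.from_euler('y',-11,degrees=True)
m0=st['ee_pos']-R.apply([-.0035,0,.0394]);out=[]
for n,im,(x0,y0,w,h) in(("top",t,(115,160,66,96)),("scene",s,(110,225,66,96))):
    k=6;c=cv2.resize(im[y0:y0+h,x0:x0+w],None,fx=k,fy=k,interpolation=cv2.INTER_CUBIC)
    f=lambda P:tuple(int(v) for v in (proj(n,m0+R.apply(P))[0]-[x0,y0]+.5)*k)
    for a,b in(([.075,-.017,.03],[.075,.017,.03]),([-.06,-.017,.03],[-.06,.017,.03]),([-.06,-.017,.03],[.075,-.017,.03]),([-.06,.017,.03],[.075,.017,.03]),([-.11,-.007,.015],[-.11,.007,.015])): cv2.line(c,f(a),f(b),(0,0,255),1)
    out.append(c)
cv2.imwrite("pics/k.png",cv2.hconcat(out))
E
```

```text
clock: 15.4
ee_pos: [0.4651, 0.3575, 0.1825]
meter now in cradle mm [31.1 -1.  60.3]
shift tool [ 0.0057 -0.001   0.0349] turn [0.01 0.04 0.03] F [ 0.1  0.2 -2.3] M [-0.03  0.27  0.01]
```

View pics/k.png

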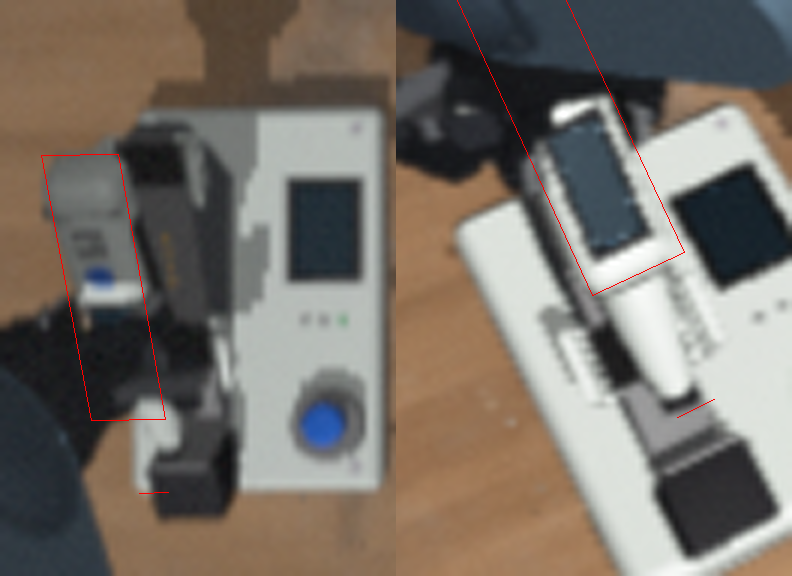

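The overlay matches. The tip is about 2 px off, so the meter sits about 3 mm further up the slope than modelled, and it's level and centred. I'll descend.

```bash
python3 -m crank '[{"tx":0.001,"ty":-0.0005,"tz":0.012,"wx":0,"wy":0,"wz":0},{"tx":0.001,"ty":-0.0005,"tz":0.012,"wx":0,"wy":0,"wz":0},{"tx":0.001,"ty":0,"tz":0.011,"wx":0,"wy":0,"wz":0},{"tx":0.001,"ty":0,"tz":0.005,"wx":0,"wy":0,"wz":0},{"tx":0.001,"ty":0,"tz":0.004,"wx":0,"wy":0,"wz":0},{"tx":0,"ty":0,"tz":0,"wx":0,"wy":0,"wz":0},{"tx":0,"ty":0,"tz":0,"wx":0,"wy":0,"wz":0}]' | grep force:
python3 go2.py 28 0 -3.5 39.4 19
python3 -m crank '[{"tx":0.0004,"ty":0,"tz":0.002,"wx":0,"wy":0,"wz":0},{"tx":0.0004,"ty":0,"tz":0.002,"wx":0,"wy":0,"wz":0},{"tx":0,"ty":0,"tz":0,"wx":0,"wy":0,"wz":0}]' | grep force:
python3 go2.py 28 0 -3.5 39.4 19
```

```text
force: [-1.3, 0.5, -2.5]
finger_force: 41.4
meter now in cradle mm [27.9 -0.1 16. ]
shift tool [ 0.0031 -0.0001  0.0157] turn [ 0.03  0.09 -0.01] F [-1.3  0.5 -2.5] M [-0.02  0.68 -0.02]
force: [-1.2, 0.3, 0.5]
finger_force: 42.0
meter now in cradle mm [29.2  0.2 12.5]
shift tool [0.0012 0.0002 0.0125] turn [-0.02 -0.07 -0.  ] F [-1.2  0.3  0.5] M [-0.09  0.55 -0.01]
```

The contact moment says the nose tip already touches the floor, so it's pitched further nose-down than estimated. I'll rotate more (wy negative lifts the nose) while lowering.

```bash
python3 -m crank '[{"tx":0,"ty":0,"tz":0,"wx":0,"wy":-3,"wz":0},{"tx":0,"ty":0,"tz":0,"wx":0,"wy":-4,"wz":0},{"tx":0,"ty":0,"tz":0,"wx":0,"wy":0,"wz":0},{"tx":0,"ty":0,"tz":0,"wx":0,"wy":0,"wz":0}]' | grep -v gap
python3 go2.py 28 0 -3.5 39.4 12
python3 -m crank '[{"tx":0.0008,"ty":0,"tz":0.002,"wx":0,"wy":0,"wz":0},{"tx":0.0008,"ty":0,"tz":0.002,"wx":0,"wy":0,"wz":0},{"tx":0,"ty":0,"tz":0,"wx":0,"wy":0,"wz":0}]' | grep force:
python3 go2.py 28 0 -3.5 39.4 12
```

```text
clock: 16.67
ee_pos: [0.4876, 0.3589, 0.1397]
tcp_rot: [-3.141, -0.212, 0.02]
force: [0.2, 0.1, -1.6]
finger_force: 41.4
meter now in cradle mm [29.3 -0.1 12. ]
shift tool [ 0.0025 -0.0001  0.0118] turn [-0.01 -0.14 -0.04] F [ 0.2  0.1 -1.6] M [0.02 0.23 0.02]
force: [-1.1, -0.5, -0.8]
finger_force: 41.6
meter now in cradle mm [28.1 -0.1  7.6]
shift tool [ 0.0023 -0.0001  0.0073] turn [0.02 0.01 0.02] F [-1.1 -0.5 -0.8] M [-0.06  0.4   0.06]
```

```bash
python3 -m crank '[{"tx":0.0003,"ty":0,"tz":0.001,"wx":0,"wy":0,"wz":0},{"tx":0,"ty":0,"tz":0,"wx":0,"wy":0,"wz":0}]' | grep -v gap
python3 go2.py 28 0 -3.5 39.4 12
python3 -m crank '[{"tx":0.0003,"ty":0,"tz":0.001,"wx":0,"wy":0,"wz":0},{"tx":0,"ty":0,"tz":0,"wx":0,"wy":0,"wz":0}]' | grep force:
python3 go2.py 28 0 -3.5 39.4 12
```

```text
clock: 17.08
ee_pos: [0.4895, 0.359, 0.1349]
tcp_rot: [3.141, -0.209, 0.021]
force: [-0.8, -0.2, 0.0]
finger_force: 41.8
meter now in cradle mm [28.5 -0.   6.9]
shift tool [ 0.0017 -0.      0.0067] turn [0.02 0.01 0.01] F [-0.8 -0.2  0. ] M [-0.11  0.49 -0.07]
force: [-0.7, -1.9, 1.8]
finger_force: 42.0
meter now in cradle mm [29.  0.  6.]
shift tool [0.0009 0.     0.006 ] turn [ 0.01 -0.01  0.01] F [-0.7 -1.9  1.8] M [-0.25  0.53 -0.04]
```

```bash
python3 -m crank '[{"tx":0.0005,"ty":0,"tz":0.002,"wx":0,"wy":-2.5,"wz":0},{"tx":0.0005,"ty":0,"tz":0.002,"wx":0,"wy":-2.5,"wz":0},{"tx":0,"ty":0,"tz":0,"wx":0,"wy":0,"wz":0}]' | grep -v gap
python3 go2.py 28 0 -3.5 39.4 7
python3 -m crank '[{"tx":0.0003,"ty":0,"tz":0.001,"wx":0,"wy":0,"wz":0},{"tx":0,"ty":0,"tz":0,"wx":0,"wy":0,"wz":0}]' | grep force:
python3 go2.py 28 0 -3.5 39.4 7
```

```text
clock: 17.5
ee_pos: [0.4923, 0.3595, 0.1312]
tcp_rot: [-3.141, -0.12, 0.02]
force: [-5.0, 1.4, 6.6]
finger_force: 42.6
meter now in cradle mm [29.1  0.5  2.3]
shift tool [-0.0001  0.0005  0.0026] turn [-0.05  0.14 -0.06] F [-5.   1.4  6.6] M [-0.15  1.01 -0.02]
force: [-7.9, -3.3, 10.9]
finger_force: 43.0
meter now in cradle mm [29.1  0.6  2.3]
shift tool [-0.0001  0.0006  0.0025] turn [-0.01  0.04 -0.01] F [-7.9 -3.3 10.9] M [-0.5   1.29 -0.14]
```

It now rests flat: the force is normal to the floor at about 15 N. A free meter might slide by itself and ram the tile, so I'll keep hold of it, ease off, and slide it down along the slope.

```bash
python3 -m crank '[{"tx":-0.0008,"ty":0.0003,"tz":-0.0018,"wx":0,"wy":0,"wz":0},{"tx":0,"ty":0,"tz":0,"wx":0,"wy":0,"wz":0}]' | grep force:
python3 -m crank '[{"tx":-0.00184,"ty":0,"tz":0.00078,"wx":0,"wy":0,"wz":0},{"tx":-0.00184,"ty":0,"tz":0.00078,"wx":0,"wy":0,"wz":0},{"tx":-0.00184,"ty":0,"tz":0.00078,"wx":0,"wy":0,"wz":0},{"tx":0,"ty":0,"tz":0,"wx":0,"wy":0,"wz":0}]' | grep force:
python3 go2.py 0 0 -3.5 39.4 7
```

```text
force: [0.1, 0.7, -1.3]
finger_force: 41.6
force: [-0.6, -0.1, -0.4]
finger_force: 41.7
meter now in cradle mm [21.5 -0.4  2.5]
shift tool [-0.0188 -0.0004  0.0107] turn [0.01 0.05 0.  ] F [-0.6 -0.1 -0.4] M [0.   0.28 0.04]
```

```bash
python3 -m crank '[{"tx":-0.00184,"ty":0,"tz":0.00078,"wx":0,"wy":0,"wz":0},{"tx":-0.00184,"ty":0,"tz":0.00078,"wx":0,"wy":0,"wz":0},{"tx":-0.00184,"ty":0,"tz":0.00078,"wx":0,"wy":0,"wz":0},{"tx":-0.00184,"ty":0,"tz":0.00078,"wx":0,"wy":0,"wz":0},{"tx":-0.00184,"ty":0,"tz":0.00078,"wx":0,"wy":0,"wz":0},{"tx":-0.00184,"ty":0,"tz":0.00078,"wx":0,"wy":0,"wz":0},{"tx":0,"ty":0,"tz":0,"wx":0,"wy":0,"wz":0}]' | grep force:
python3 go2.py 0 0 -3.5 39.4 7
```

```text
force: [0.5, -0.3, -0.9]
finger_force: 41.6
meter now in cradle mm [ 9.4 -0.4  2.6]
shift tool [-0.0077 -0.0004  0.006 ] turn [0.02 0.06 0.01] F [ 0.5 -0.3 -0.9] M [ 0.03  0.3  -0.02]
```

```bash
python3 -m crank '[{"tx":-0.00092,"ty":0,"tz":0.00039,"wx":0,"wy":0,"wz":0},{"tx":-0.00092,"ty":0,"tz":0.00039,"wx":0,"wy":0,"wz":0},{"tx":-0.00092,"ty":0,"tz":0.00039,"wx":0,"wy":0,"wz":0},{"tx":0,"ty":0,"tz":0,"wx":0,"wy":0,"wz":0}]' | grep force:
python3 go2.py 0 0 -3.5 39.4 7
```

```text
force: [-0.6, 0.2, -0.2]
finger_force: 41.6
meter now in cradle mm [ 7.  -0.3  2.6]
shift tool [-0.0054 -0.0003  0.0051] turn [ 0.    0.02 -0.  ] F [-0.6  0.2 -0.2] M [-0.04  0.2   0.  ]
```

```bash
python3 -m crank '[{"tx":-0.00092,"ty":0,"tz":0.00039,"wx":0,"wy":0,"wz":0},{"tx":-0.00092,"ty":0,"tz":0.00039,"wx":0,"wy":0,"wz":0},{"tx":-0.00092,"ty":0,"tz":0.00039,"wx":0,"wy":0,"wz":0},{"tx":0,"ty":0,"tz":0,"wx":0,"wy":0,"wz":0}]' | grep force:
python3 go2.py 0 0 -3.5 39.4 7
```

```text
force: [5.2, -0.7, 1.9]
finger_force: 41.8
meter now in cradle mm [ 6.6 -0.   3. ]
shift tool [-0.0049 -0.      0.0053] turn [-0.06 -0.28  0.02] F [ 5.2 -0.7  1.9] M [-0.24 -0.75  0.07]
```

```bash
python3 -m crank '[{"tx":-0.00092,"ty":0,"tz":0.00039,"wx":0,"wy":0,"wz":0},{"tx":-0.00092,"ty":0,"tz":0.00039,"wx":0,"wy":0,"wz":0},{"tx":0,"ty":0,"tz":0,"wx":0,"wy":0,"wz":0}]' | grep force:
python3 go2.py 0 0 -3.5 39.4 7
```

```text
force: [7.5, -1.7, 3.6]
finger_force: 41.9
meter now in cradle mm [6.5 0.2 3.3]
shift tool [-0.0047  0.0002  0.0055] turn [-0.1  -0.49  0.04] F [ 7.5 -1.7  3.6] M [-0.37 -1.2   0.11]
```

```bash
python3 -m crank '[{"tx":-0.00092,"ty":0,"tz":0.00039,"wx":0,"wy":0,"wz":0},{"tx":-0.00092,"ty":0,"tz":0.00039,"wx":0,"wy":0,"wz":0},{"tx":0,"ty":0,"tz":0,"wx":0,"wy":0,"wz":0}]' | grep force:
python3 go2.py 0 0 -3.5 39.4 7
```

```text
force: [10.5, -1.8, 5.4]
finger_force: 42.1
meter now in cradle mm [6.4 0.4 3.6]
shift tool [-0.0045  0.0004  0.0058] turn [-0.14 -0.7   0.05] F [10.5 -1.8  5.4] M [-0.51 -1.66  0.15]
```

It stopped at the tile: the force is almost purely along the slope and rises with each step. I'll ease off, open wide, and this time keep it open while retreating.

```bash
python3 -m crank '[{"tx":0.0014,"ty":0,"tz":-0.0006,"wx":0,"wy":0,"wz":0},{"tx":0.0014,"ty":0,"tz":-0.0006,"wx":0,"wy":0,"wz":0},{"tx":0,"ty":0,"tz":0,"wx":0,"wy":0,"wz":0}]' | grep force:
python3 -m crank '[{"tx":0,"ty":0,"tz":0,"wx":0,"wy":0,"wz":0},{"tx":0,"ty":0,"tz":0,"wx":0,"wy":0,"wz":0},{"tx":0,"ty":0,"tz":0,"wx":0,"wy":0,"wz":0},{"tx":0,"ty":0,"tz":0,"wx":0,"wy":0,"wz":0},{"tx":0,"ty":0,"tz":0,"wx":0,"wy":0,"wz":0},{"tx":0,"ty":0,"tz":0,"wx":0,"wy":0,"wz":0}]' 0.062
python3 -m crank '[{"tx":0,"ty":0,"tz":-0.005,"wx":0,"wy":0,"wz":0},{"tx":0,"ty":0,"tz":-0.01,"wx":0,"wy":0,"wz":0},{"tx":0,"ty":0,"tz":-0.02,"wx":0,"wy":0,"wz":0},{"tx":0,"ty":0,"tz":-0.03,"wx":0,"wy":0,"wz":0},{"tx":0,"ty":0,"tz":-0.03,"wx":0,"wy":0,"wz":0},{"tx":0,"ty":0.03,"tz":0,"wx":0,"wy":0,"wz":0},{"tx":0,"ty":0.04,"tz":0,"wx":0,"wy":0,"wz":0},{"tx":0,"ty":0,"tz":0,"wx":0,"wy":0,"wz":0}]'
```

```text
force: [6.8, -1.6, 2.4]
finger_force: 41.8
clock: 20.67
ee_pos: [0.4694, 0.3582, 0.1183]
tcp_rot: [3.141, -0.121, 0.021]
force: [-0.0, -0.2, -0.1]
finger_gap: 0.725
finger_force: 0.0
clock: 21.33
ee_pos: [0.4599, 0.2843, 0.2142]
tcp_rot: [3.14, -0.124, 0.018]
force: [-0.4, 0.4, 0.7]
finger_gap: 0.726
finger_force: 0.0
```

```bash
cat > dot.py <<'E'
from h import *;from cell import *
o=np.array([.491,.359,.0815]);Rc=Ro.from_euler('ZY',[1.2,-30],degrees=True)
x=np.array([.2233,.9748,0]);yv=np.array([-.9748,.2233,0]);mo=np.array([.4374,.0491,.033])
def blobs(im,n,roi):
    x0,y0,w,h=roi;hsv=cv2.cvtColor(im,cv2.COLOR_BGR2HSV)[y0:y0+h,x0:x0+w]
    m=cv2.inRange(hsv,(108,110,40),(130,255,255));k,_,s,c=cv2.connectedComponentsWithStats(m)
    return [((c[i]+[x0,y0]).round(2).tolist(),int(s[i,4])) for i in range(1,k) if s[i,4]>3]
U={}
for n,r0,r1 in(("top",(232,212,20,20),(125,180,60,65)),("scene",(250,233,20,20),(110,225,95,90))):
    b=blobs(cv2.imread(n+"_raw.png"),n,r0);d=atz(n,b[0][0],.033)-mo;md=np.array([d@x,d@yv,.03]);print(n,"ref",b,md.round(4))
    im=capture(n);cv2.imwrite(n+"4.png",im);print("  now",blobs(im,n,r1),"home pred",proj(n,o+Rc.apply(md))[0].round(2))
E
python3 dot.py
```

```text
top ref [([240.88, 221.88], 8)] [ 0.0237 -0.0022  0.03  ]
  now [([168.36, 230.1], 42)] home pred [140.14 203.03]
scene ref [([259.5, 242.5], 12)] [ 0.0225 -0.0034  0.03  ]
  now [([139.0, 254.5], 16), ([184.51, 287.43], 76)] home pred [140.56 254.1 ]
```

In the scene view the meter's blue dot is at (139.0,254.5) against (140.6,254.1) predicted at home. That puts it within 1 mm of home along the slope, and the y difference is calibration bias. Next is the button: close the fingers away from the meter, tool vertical.

```bash
python3 -m crank '[{"tx":0,"ty":0,"tz":0,"wx":0,"wy":-3.5,"wz":0},{"tx":0,"ty":0,"tz":0,"wx":0,"wy":-3.5,"wz":0},{"tx":0,"ty":0,"tz":0,"wx":0,"wy":0,"wz":0},{"tx":0,"ty":0,"tz":0,"wx":0,"wy":0,"wz":0},{"tx":0,"ty":0,"tz":0,"wx":0,"wy":0,"wz":0},{"tx":0,"ty":0,"tz":0,"wx":0,"wy":0,"wz":0}]' 0
cat > btn.py <<'E'
from h import *;from cell import observe
B,e=tri((168.36,230.1),(184.51,287.43));st=observe();R=Ro.from_euler('xyz',st['tcp_rot'])
print("button",B.round(4),e.round(2),"tip above",(st['ee_pos'][2]-.019-B[2]).round(4),"shift to tip at +10mm",R.inv().apply(B+[0,0,.029]-st['ee_pos']).round(4),"F",st['force'].round(1))
E
python3 btn.py; python3 dot.py
```

```text
clock: 21.93
ee_pos: [0.4592, 0.2884, 0.2128]
tcp_rot: [3.142, -0.0, 0.022]
force: [-0.0, -0.3, 0.4]
finger_gap: -0.002
finger_force: 0.0
button [0.4174 0.293  0.0382] 0.23 tip above 0.1556 shift to tip at +10mm [-0.0418 -0.0055  0.1455] F [-0.  -0.3  0.4]
top ref [([240.88, 221.88], 8)] [ 0.0237 -0.0022  0.03  ]
  now [([168.35, 230.19], 43)] home pred [140.14 203.03]
scene ref [([259.5, 242.5], 12)] [ 0.0225 -0.0034  0.03  ]
  now [([139.0, 254.5], 16), ([184.51, 287.43], 76)] home pred [140.56 254.1 ]
```

```bash
python3 -m crank '[{"tx":-0.021,"ty":-0.003,"tz":0.03,"wx":0,"wy":0,"wz":0},{"tx":-0.021,"ty":-0.0025,"tz":0.035,"wx":0,"wy":0,"wz":0},{"tx":0,"ty":0,"tz":0.035,"wx":0,"wy":0,"wz":0},{"tx":0,"ty":0,"tz":0.03,"wx":0,"wy":0,"wz":0},{"tx":0,"ty":0,"tz":0.01,"wx":0,"wy":0,"wz":0},{"tx":0,"ty":0,"tz":0,"wx":0,"wy":0,"wz":0},{"tx":0,"ty":0,"tz":0,"wx":0,"wy":0,"wz":0}]'
python3 btn.py
python3 - <<'E'
import cv2,numpy as np
im=cv2.imread("top4.png").astype(int)[192:216,128:152]
d=im[...,0]-im[...,2];j=np.argwhere(d>15);print([(c+128,r+192,d[r,c]) for r,c in j])
d[d<15]=0;ys,xs=np.mgrid[192:216,128:152];print((xs*d).sum()/max(d.sum(),1),(ys*d).sum()/max(d.sum(),1))
E
```

```text
clock: 22.62
ee_pos: [0.4182, 0.2929, 0.0738]
tcp_rot: [-3.141, -0.001, 0.021]
force: [0.4, -0.2, -0.0]
finger_gap: 0.003
finger_force: 0.0
button [0.4174 0.293  0.0382] 0.23 tip above 0.0165 shift to tip at +10mm [-0.0008 -0.0001  0.0065] F [ 0.4 -0.2 -0. ]
[(np.int64(130), np.int64(192), np.int64(17)), (np.int64(131), np.int64(192), np.int64(18)), (np.int64(132), np.int64(192), np.int64(17)), (np.int64(133), np.int64(192), np.int64(19)), (np.int64(134), np.int64(192), np.int64(20)), (np.int64(135), np.int64(192), np.int64(20)), (np.int64(136), np.int64(192), np.int64(18)), (np.int64(137), np.int64(192), np.int64(18)), (np.int64(129), np.int64(193), np.int64(18)), (np.int64(130), np.int64(193), np.int64(18)), (np.int64(131), np.int64(193), np.int64(20)), (np.int64(132), np.int64(193), np.int64(19)), (np.int64(133), np.int64(193), np.int64(19)), (np.int64(134), np.int64(193), np.int64(20)), (np.int64(135), np.int64(193), np.int64(21)), (np.int64(136), np.int64(193), np.int64(22)), (np.int64(137), np.int64(193), np.int64(17)), (np.int64(128), np.int64(194), np.int64(16)), (np.int64(12
[... 15333 characters left out ...]
5), np.int64(34)), (np.int64(132), np.int64(215), np.int64(35)), (np.int64(133), np.int64(215), np.int64(31)), (np.int64(134), np.int64(215), np.int64(29)), (np.int64(135), np.int64(215), np.int64(28)), (np.int64(136), np.int64(215), np.int64(29)), (np.int64(137), np.int64(215), np.int64(29)), (np.int64(138), np.int64(215), np.int64(30)), (np.int64(139), np.int64(215), np.int64(29)), (np.int64(140), np.int64(215), np.int64(29)), (np.int64(141), np.int64(215), np.int64(26)), (np.int64(142), np.int64(215), np.int64(20)), (np.int64(143), np.int64(215), np.int64(17)), (np.int64(144), np.int64(215), np.int64(19)), (np.int64(146), np.int64(215), np.int64(16))]
135.86635754765584 205.44234930448224
```

The arm hides the dot in the top view, but the scene view already confirmed it. Pressing the button.

```bash
python3 -m crank '[{"tx":-0.0008,"ty":0,"tz":0.006,"wx":0,"wy":0,"wz":0},{"tx":0,"ty":0,"tz":0.005,"wx":0,"wy":0,"wz":0},{"tx":0,"ty":0,"tz":0.002,"wx":0,"wy":0,"wz":0},{"tx":0,"ty":0,"tz":0,"wx":0,"wy":0,"wz":0}]'|egrep "ee_|force:"
python3 -m crank '[{"tx":0,"ty":0,"tz":0.001,"wx":0,"wy":0,"wz":0},{"tx":0,"ty":0,"tz":0.001,"wx":0,"wy":0,"wz":0},{"tx":0,"ty":0,"tz":0,"wx":0,"wy":0,"wz":0}]'|egrep "ee_|force:"
```

```text
ee_pos: [0.4178, 0.293, 0.0607]
force: [1.0, -0.4, 2.5]
finger_force: 1.1
ee_pos: [0.4178, 0.293, 0.0586]
force: [2.0, 0.8, 4.4]
finger_force: 1.7
```

```bash
python3 -m crank '[{"tx":0,"ty":0,"tz":0.001,"wx":0,"wy":0,"wz":0},{"tx":0,"ty":0,"tz":0.001,"wx":0,"wy":0,"wz":0},{"tx":0,"ty":0,"tz":0,"wx":0,"wy":0,"wz":0}]'|egrep "ee_|force:"
python3 -m crank '[{"tx":0,"ty":0,"tz":0.001,"wx":0,"wy":0,"wz":0},{"tx":0,"ty":0,"tz":0.001,"wx":0,"wy":0,"wz":0},{"tx":0,"ty":0,"tz":0,"wx":0,"wy":0,"wz":0}]'|egrep "ee_|force:"
```

```text
ee_pos: [0.4178, 0.2931, 0.0578]
force: [-1.8, -1.9, 14.7]
finger_force: 7.4
ee_pos: [0.418, 0.2932, 0.0575]
force: [-8.8, -4.4, 30.2]
finger_force: 14.8
```

The button bottomed out: the force jumped to 30 N after the spring. Now release and retreat.

```bash
python3 -m crank '[{"tx":0,"ty":0,"tz":-0.003,"wx":0,"wy":0,"wz":0},{"tx":0,"ty":0,"tz":-0.006,"wx":0,"wy":0,"wz":0},{"tx":0,"ty":0,"tz":-0.02,"wx":0,"wy":0,"wz":0},{"tx":0,"ty":0,"tz":-0.04,"wx":0,"wy":0,"wz":0},{"tx":0,"ty":0,"tz":-0.04,"wx":0,"wy":0,"wz":0},{"tx":0,"ty":0,"tz":-0.04,"wx":0,"wy":0,"wz":0},{"tx":0,"ty":0.035,"tz":-0.015,"wx":0,"wy":0,"wz":0},{"tx":0,"ty":0.035,"tz":0,"wx":0,"wy":0,"wz":0},{"tx":0,"ty":0.035,"tz":0,"wx":0,"wy":0,"wz":0},{"tx":0,"ty":0.035,"tz":0,"wx":0,"wy":0,"wz":0}]'|egrep "clock|ee_|force:"
python3 -m crank '[{"tx":0,"ty":0.035,"tz":0,"wx":0,"wy":0,"wz":0},{"tx":0,"ty":0.035,"tz":0,"wx":0,"wy":0,"wz":0},{"tx":0,"ty":0.035,"tz":0,"wx":0,"wy":0,"wz":0},{"tx":0,"ty":0,"tz":0,"wx":0,"wy":0,"wz":0},{"tx":0,"ty":0,"tz":0,"wx":0,"wy":0,"wz":0}]'|egrep "clock|ee_|force:"
python3 dot.py
python3 - <<'E'
from h import *
B,e=tri((138.3,202.6),(139.0,254.5))
E
```

```text
clock: 24.53
ee_pos: [0.4185, 0.1515, 0.2174]
force: [0.3, -0.4, 0.4]
finger_force: 0.0
clock: 24.95
ee_pos: [0.4211, 0.0465, 0.217]
force: [0.5, 0.6, 0.7]
finger_force: 0.0
top ref [([240.88, 221.88], 8)] [ 0.0237 -0.0022  0.03  ]
  now [([138.88, 203.12], 8), ([168.36, 230.1], 42)] home pred [140.14 203.03]
scene ref [([259.5, 242.5], 12)] [ 0.0225 -0.0034  0.03  ]
  now [([139.0, 254.5], 16), ([184.51, 287.43], 76)] home pred [140.56 254.1 ]
```

```bash
python3 - <<'E'
from h import *
B,e=tri((138.88,203.12),(139.0,254.5));o=np.array([.491,.359,.0815]);Rc=Ro.from_euler('ZY',[1.2,-30],degrees=True)
d=Rc.inv().apply(B-o)*1e3;print(d.round(1),e.round(2))
if abs(d[0]-23.1)<3 and abs(d[2]-30)<3.5:
    from cell import close_job; print(close_job())
E
```

```text
[23.3  0.5 30.6] 0.26
the job is handed in; nothing more can be done
None
```

The meter was seated home in the cradle and released, the blue button was pressed to its stop and released, and the job was handed in at about 25 s. My last camera check put the meter within about 1 mm of home. I re-gripped and lifted it by accident after the first seating, with its nose still under the hood, so I had to seat it again. The dock contact force during that lift was not measured.

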